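Hang the glue caddy on the bench rail

ROBOT

A 6-joint arm with a two-finger parallel gripper is mounted at the origin on the work surface; the furniture and walls round the work are solid. World frame = base frame: x ahead of the robot, y to its left, z up, the work surface at z = 0. Lengths are in m, angles in rad, forces in N, time in s.
With the tool pointing down it reaches from about 0.3 to 0.825 m from the base axis. Payload 5.4 kg.
Tool frame: the origin (TCP) lies between the finger pads; the fingertips stand arm.tcp_to_tips ahead of it and the grasp point (between the pads) lies 8 mm behind it (arm.tcp_to_tips is the distance from the TCP to the fingertips, in m); x points along the fingers, y is the direction in which the jaws open and shut, and the axes are right-handed (so a half turn about x gives the same grasp; the last joint's range is limited). The gripper opens to 92 mm and grips with 3 to 60 N. Pads are 20 mm wide; open, the fingers measure 128 mm over their backs; the gripper's body (75 mm by 189 mm) begins 69 mm behind the grasp point.
Start: joints at [0.892, 0.158, 1.597, -0, 1.386, -0.21], TCP at [0.26, 0.513, 0.226] pointing down, gripper open.
Joint ranges: [-2.91, 2.91], [-0.94, 2.29], [0.18, 2.7], [-1.29, 4.43], [0.17, 2.64], [-3, 3]. Speed limits (rad/s): [2.57, 2.57, 3.14, 3.14, 3.14, 3.14].

INTERFACE

Orientations are given as a rotation vector (axis times angle).
In Python, from workcell import sensors, capture, job, arm gives the robot as it stands. The module is installed in compiled form; this text tells all that it offers.
- The arm moves only by the tool apply_moves, never from a script. Its argument "motion" is a list of rows, each an object with "delta_pos": the shift along the tool's x, y, z in mm, a list of three; "yaw": the turn about the tool's x in degrees. A call has exactly 5 rows; each row shifts and turns the commanded pose from where the row before left it, along the tool's axes as they then stand; what a row does not reach is not made up. A row lasts 1/8 s, in which the tool goes at most 62.5 mm and 10.7 degrees, less where a joint would pass 70% of its speed; a pose out of reach is approached as far as the arm can. A call is refused whole if a number of a shift passes 62.5 or a number of a turn 10.7, either way. A call with a gripper value outside its range is refused whole. "hand" is the opening, from 0 (shut) to 1 (fully open), set as the call begins (left out, the last holds). The fingers move at their own pace and stop on an object; the grip force is fixed at half the most. Time passes only in rows, so rows that do not move let the fingers close, or fill a call up. It gives the time, the measured TCP pose, the force and the opening at its end, in the units of the state.
- sensors.state(): the state, without advancing time (a new reading comes with each control period).
- capture(name): name is "scene" or "top" or "wrist"; returns a dict with "img" (384x512x3 uint8, red, green, blue), "fx", "fy", "cx", "cy" (pixels), "camera_from_world" (4x4, takes a point from world to camera coordinates); the wrist camera has in their place "hand_eye" (4x4, takes a point from camera to tool coordinates, whose origin is the TCP and whose axes are the tool frame's). Camera axes: x right, y down, z forward; pixel columns grow to the right and rows downward; lengths in m; the calibration is good to about 2 mm. A picture is of the moment at which its call begins: read the wrist's pose just before it. There is no depth.
- job.finish_job(): hands the job in, once; it reports no verdict.
The state is a dict: "time_s": time; "qpos": joint angles; "dq": joint speeds; "effort": joint torques, N m; "ee_pos": TCP position; "tool_rot": TCP orientation; "contact_force": force on the tool from outside, world axes, zero at the start; "moment": the same for the moment, N m; "grip_width": finger opening in m.
Only numpy, scipy, OpenCV 4.12 (cv2) and the standard library are available. Lean on these libraries where they do the work, as an engineer would, in place of code of your own. Each camera call takes 0.05 s, during which the arm holds its last target.

TASK

First take the steel S-hook with the red grip out of its wooden stand and hook its upper curl over the steel rail. Next stand the glue stick in one of the end compartments of the blue caddy, and last hang the caddy by the round bar of its handle from the lower curl of the S-hook, so that it hangs still and clear of the table. Do not tip the caddy over, and leave the paste jar, the stapler and the tape measure where they are.

Things in the scene. Friction and masses are not known exactly. Their poses are not given: they have to be found in the camera images.
- rail: Fixed steel rail: round level bar, 14 mm diameter, axis 300 mm above the table, 260 mm between its two posts (21 mm balls at the corners, 68 mm round feet). Nothing above the bar. Origin on the table under mid-bar; y along the bar, x across it, away from the robot and to its right (yaw -0.8 to -0.5 rad), so its -x side faces the robot's left front.
- rail_mid (a point): Middle of the rail bar, on its axis, 300 mm above the table; axes as rail.
- hook_stand: Fixed wooden block 84 x 60 x 48 mm; origin at the centre of its underside. A pocket in its top, 47 mm (x) by 20.5 mm (y), 36 mm deep, holds the lower curl of the S-hook; the hook lifts straight out.
- s_hook: Loose S-hook, 120 g, 173 mm tall, of steel strap 18 mm wide (y), 5 mm thick, bent in its x-z plane; at the start upright in hook_stand, its x axis as the stand's. Origin under the lower curl. Long shank on the -x side at x = -15.5 mm from 120 down to 73 mm above the origin, then slanting to x = +18.5 mm at 33 mm. Hung on the rail it hangs upright within 5 degrees and swings freely about the bar.
- hook_crown (a point): In the upper curl, where the rail's axis lies when hung: 126 mm above s_hook's origin, x = y = 0. Curl opens downward, inner width 26 mm, inner top at 133 mm; shank on the -x side, short tail on the +x side ending at 109 mm. The rail must come in from the hook's +x side below the tail (between 109 and 73 mm), then be taken up into the curl as the hook is lowered. Axes as s_hook.
- hook_curl (a point): In the lower curl, where the axis of the caddy's bar lies when hung: 9 mm above s_hook's origin, x = y = 0; inner floor at 5 mm, inner width 32 mm. Curl opens upward and to -x: its tip (x = -21.5 mm) ends at 32 mm; the bar comes in from -x above the tip and below the slant (which starts at 73 mm, is at 53 mm at x = 0). Axes as s_hook.
- hook_grip (a point): Centre of the red finger grip on top of the S-hook, 156 mm above its origin: a block 34 (x) x 18 (y) x 36 (z) mm, to be pinched across its 18 mm. Its underside is 4 mm above the inner top of the upper curl.
- caddy: Loose blue caddy, about 300 g: open box 140 (x) x 50 (y) x 55 (z) mm, 3 mm walls and floor, two cross walls 55 mm high make three compartments of 42 (x) x 44 (y) mm, the end ones centred at x = +46 and -46 mm. A rigid loop handle stands over the middle. Origin at the centre of the underside, z up. Hung on the hook it is about 20 mm off the table.
- bail_mid (a point): Middle of the caddy's handle bar: round, 8 mm diameter, along y, axis 160 mm above the caddy's underside, on two upright flat legs at x = 0, 12 mm (x) by 5 mm (y), outer faces at y = +25 and -25 mm. Pinch across the legs (50 mm) below the bar, e.g. 30 mm lower; a gripper leaning back 45 degrees to -x then clears rail and hook, and the curl passes between the fingers. Axes as caddy.
- glue_stick: Loose glue stick standing upright, 26 mm diameter, 97 mm tall, green cap, 35 g; origin at the centre of its underside.
- jar_paste: Bystander: small paste jar with black lid, 56 mm diameter, 55 mm tall; origin at the centre of its underside. Leave alone.
- stapler: Bystander: red and black stapler 34 x 138 x 53 mm; origin at the centre of its underside. Leave alone.
- tape_measure: Bystander: yellow tape measure 33 x 78 x 60 mm; origin at the centre of its underside. Leave alone.

How it is judged:
On the way, in this order (a step that is already met when the one before it is completed fails the run):
1. the S-hook hangs by its upper curl on the rail, upright and let go (x of hook_crown in the frame of rail_mid between -0.014 and 0.014 m and y of hook_crown in the frame of rail_mid between -0.12 and 0.12 m and z of hook_crown in the frame of rail_mid between -0.009 and 0.009 m and angle between s_hook's own z axis and vertical below 0.35 rad and contact force between s_hook and rail above 0.3 N and contact force between the fingers and s_hook below 0.05 N), for 0.2 s.
2. the glue stick stands in an end compartment of the caddy, let go (x of glue_stick in the frame of caddy between -0.068 and 0.068 m and (x of glue_stick in the frame of caddy above 0.026 m or x of glue_stick in the frame of caddy below -0.026 m) and y of glue_stick in the frame of caddy between -0.023 and 0.023 m and z of glue_stick in the frame of caddy between -0.002 and 0.02 m and angle between the z axis of glue_stick and the z axis of caddy, either way round below 0.5 rad and angle between glue_stick's own z axis and vertical below 0.7 rad and contact force between the fingers and glue_stick below 0.05 N), for 0.2 s.
3. the caddy hangs by its handle bar in the lower curl of the S-hook, which hangs on the rail, clear of the table and let go (x of hook_crown in the frame of rail_mid between -0.014 and 0.014 m and y of hook_crown in the frame of rail_mid between -0.12 and 0.12 m and z of hook_crown in the frame of rail_mid between -0.009 and 0.009 m and angle between s_hook's own z axis and vertical below 0.35 rad and contact force between s_hook and rail above 0.3 N and x of bail_mid in the frame of hook_curl between -0.018 and 0.018 m and y of bail_mid in the frame of hook_curl between -0.022 and 0.022 m and z of bail_mid in the frame of hook_curl between -0.006 and 0.018 m and contact force between caddy and s_hook above 0.8 N and height (world z) of caddy above 0.008 m and angle between caddy's own z axis and vertical below 0.3 rad and contact force between the fingers and caddy below 0.05 N), for 0.2 s.
At the end, for the whole second after the job is handed in: S-hook on the rail between the posts (14 mm across, 9 mm in height, lean under 0.35 rad); caddy bar in its lower curl (18 mm across, 22 mm along), caddy within 0.3 rad of upright, 8 mm or more off the table; glue stick standing in an end compartment; all let go, below 0.08 m/s (all of step 2 and all of step 3 and linear speed of each of caddy, s_hook, glue_stick below 0.08 m/s and contact force between the fingers and s_hook below 0.05 N); the robot touches nothing.
It fails at once if the paste jar is knocked or pushed more than 3 cm (distance of jar_paste from where it was at the start of the episode above 0.03 m).
It fails at once if the stapler is knocked or pushed more than 3 cm (distance of stapler from where it was at the start of the episode above 0.03 m).
It fails at once if the tape measure is knocked or pushed more than 3 cm (distance of tape_measure from where it was at the start of the episode above 0.03 m).
It fails at once if the caddy is tipped over (leans more than about 60 degrees) (angle between caddy's own z axis and vertical above 1.05 rad).
It also fails if it takes over 72 s, if anything falls off the work surface, if the arm or the gripper's body presses on something with over 40 N, if the wrist force passes 120 N, or if a joint passes its speed limit or range.

## Working session

There is one attempt and no reset: what is moved stays moved. The work goes in short steps, Python scripts to look and compute and a tool call to move; the robot and the scene stay as the last step left them, time stands still between calls to the robot, and variables do not carry over. Pictures are saved under pics/ and viewed, and the job is handed in when it is done.

Besides the shell and the picture viewer there is one more tool, called after "Emit:" as name([rows], argument=value, ...), one row to a line, values as JSON. apply_moves: Moves the arm, as the interface text tells. Its arguments: {"type":"object","properties":{"motion":{"type":"array","items":{"type":"object","properties":{"delta_pos":{"type":"array","items":{"type":"number"}},"yaw":{"type":"number"}}}},"hand":{"type":"number"}},"required":["motion"]}

```bash
mkdir -p pics
cat > h.py <<'E'
import numpy as np, cv2
from workcell import sensors, capture, job, arm
from scipy.spatial.transform import Rotation as R
E
python3 - <<'E'
from h import *
s=sensors.state(); print(s); print(arm.tcp_to_tips)
for n in ("scene","top","wrist"):
    c=capture(n); cv2.imwrite(f"pics/{n}0.png",c["img"][:,:,::-1]); print(n,c["fx"],c["fy"],c["cx"],c["cy"]); print(np.round(c.get("camera_from_world",c.get("hand_eye")),4).tolist())
    np.savez(f"{n}0.npz",**c)
E
```

```text
{'time_s': 0.0, 'qpos': array([ 8.91919278e-01,  1.59006842e-01,  1.59821543e+00,  3.14455025e-05,
        1.38621308e+00, -2.10079796e-01]), 'dq': array([-0.0008173 , -0.00224739,  0.00069524, -0.00057329,  0.00028653,
        0.00045554]), 'effort': array([ 7.83682462e-04, -3.85584140e+01, -3.22102582e+01,  7.01714773e-02,
        3.80458881e-02, -1.46263010e-04]), 'ee_pos': array([0.2594066 , 0.51248635, 0.22465104]), 'tool_rot': array([ 0.36632094,  1.54018385, -0.36893317]), 'contact_force': array([-0.74406217,  0.41004438, -0.50172136]), 'moment': array([-0.01069998, -0.00875389,  0.00619162]), 'grip_width': 0.09189269597221411}
0.011
scene 351.2261075688545 351.2261075688545 256.2561712386147 198.15087153780237
[[0.6535, -0.7569, 0.0112, -0.3727], [-0.4194, -0.3743, -0.8271, 0.3766], [0.6302, 0.5358, -0.562, 0.9368], [0.0, 0.0, 0.0, 1.0]]
top 395.68002372819353 395.68002372819353 254.62183618172273 186.0110532260686
[[0.0256, -0.9997, -0.0013, -0.0285], [-0.9752, -0.0247, -0.2197, 0.5923], [0.2196, 0.0069, -0.9756, 1.1571], [0.0, 0.0, 0.0, 1.0]]
wrist 268.244139902736 268.244139902736 256.616072426767 192.68135572724225
[[-0.001, -0.2401, 0.9707, -0.1586], [1.0, -0.0001, 0.001, 0.0007], [-0.0001, 0.9707, 0.2401, -0.0663], [0.0, 0.0, 0.0, 1.0]]
```

View pics/scene0.png

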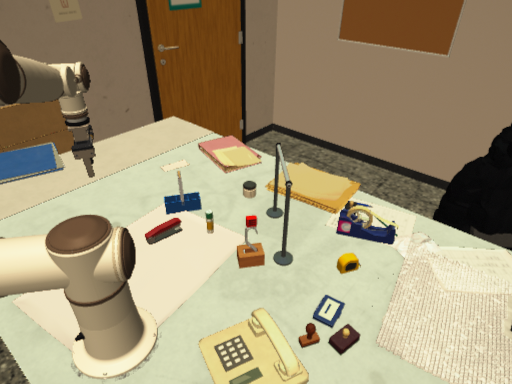

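View pics/top0.png

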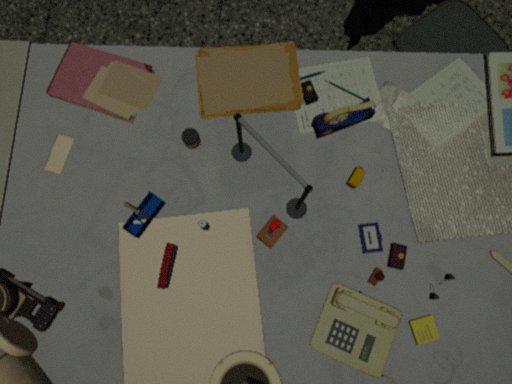

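View pics/wrist0.png

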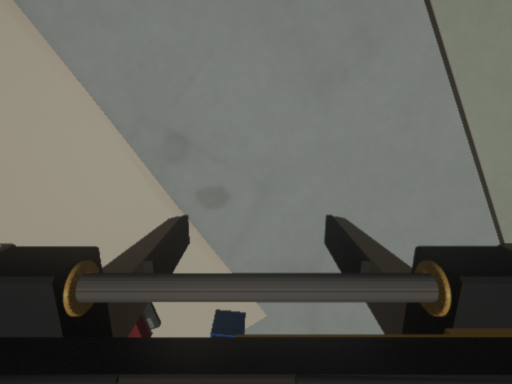

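The scene view shows the caddy at (183,200), the glue stick at (210,221), the hook stand at (250,250) with the red grip at (251,220), and the rail from (278,148) to (289,184). In the top view the caddy is at (145,214), the glue at (203,225), the stand at (272,232) and the rail balls at (238,117) and (308,188). I'll zoom in next.

Run:
```python
from h import *
a=cv2.imread("pics/top0.png"); b=cv2.imread("pics/scene0.png")
cv2.imwrite("pics/topz.png",cv2.resize(a[100:300,110:330],None,fx=3.6,fy=3,interpolation=cv2.INTER_CUBIC))
cv2.imwrite("pics/topz.png",cv2.resize(a[105:285,110:330],None,fx=3.3,fy=3.3,interpolation=cv2.INTER_CUBIC))
cv2.imwrite("pics/scz.png",cv2.resize(b[135:280,140:310],None,fx=4,fy=4,interpolation=cv2.INTER_CUBIC))
```

```text
(no output)
```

View pics/topz.png

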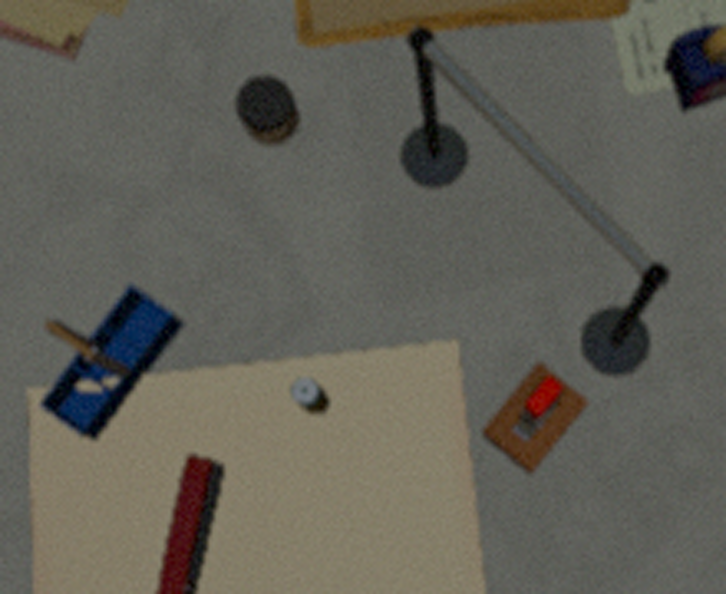

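View pics/scz.png

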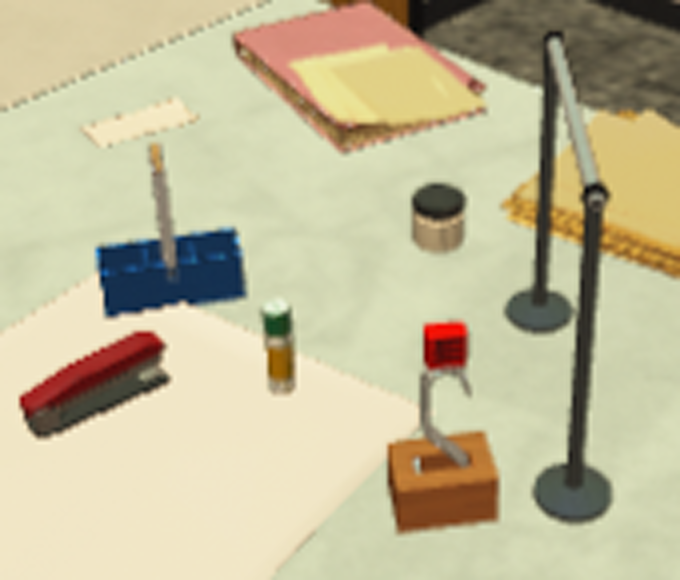

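```bash
cat >> h.py <<'E'
def cam(n):
    c=capture(n); return c
def ray(c,u,v):
    T=c["camera_from_world"]; d=np.array([(u-c["cx"])/c["fx"],(v-c["cy"])/c["fy"],1.])
    return -T[:3,:3].T@T[:3,3], T[:3,:3].T@d
def onz(c,u,v,z):
    o,d=ray(c,u,v); return o+d*(z-o[2])/d[2]
def tri(c1,p1,c2,p2):
    o1,d1=ray(c1,*p1);o2,d2=ray(c2,*p2)
    A=np.stack([d1,-d2],1);t=np.linalg.lstsq(A,o2-o1,rcond=None)[0]
    a=o1+t[0]*d1;b=o2+t[1]*d2
    return (a+b)/2,np.linalg.norm(a-b)
def proj(c,p):
    q=c["camera_from_world"]@np.append(p,1.); return np.array([c["fx"]*q[0]/q[2]+c["cx"],c["fy"]*q[1]/q[2]+c["cy"]])
def load(n): return dict(np.load(f"{n}.npz"))
def blobs(m,mn=8):
    n,l,s,ce=cv2.connectedComponentsWithStats(m.astype(np.uint8))
    return [(s[i,4],np.round(ce[i],2),s[i,:4].tolist(),l==i) for i in range(1,n) if s[i,4]>=mn]
def rect(b): 
    ys,xs=np.nonzero(b); return cv2.minAreaRect(np.stack([xs,ys],1).astype(np.float32))
E
python3 - <<'E'
from h import *
for n in("top0","scene0"):
    c=load(n); im=c["img"]; h=cv2.cvtColor(im,cv2.COLOR_RGB2HSV); H,S,V=[h[...,i].astype(int) for i in range(3)]
    ms={"red":((H<6)|(H>174))&(S>190)&(V>110),"blue":(H>100)&(H<125)&(S>150)&(V>50),"brown":(H>6)&(H<16)&(S>130)&(V>60),"dark":(V<55)}
    for k,m in ms.items():
        for a in blobs(m):
            x,y=a[1]
            if 120<x<320 and 105<y<275: print(n,k,a[0],a[1],a[2],np.round(rect(a[3])[0],1) ,np.round(rect(a[3])[1],1),round(rect(a[3])[2],1))
c=load("top0")
for nm,u,v,z in [("ballfar",421,40,.3),("ballnear",655,274,.3),("footfar",434,155,.005),("footnear",615,341,.005),("grip",545,396,.174),("glue",306,391,.097)]:
    print(nm,np.round(onz(c,110+u/3.3,105+v/3.3,z),4))
# stand corners top
for u,v in [(543,363),(588,401),(530,449),(485,433)]: print("stand",np.round(onz(c,110+u/3.3,105+v/3.3,.048),4))
for u,v in [(132,287),(184,323),(95,438),(42,403)]: print("caddy",np.round(onz(c,110+u/3.3,105+v/3.3,.055),4))
s=load("scene0")
for nm,a,b in [("ballfar",(421,40),(553,41)),("ballnear",(655,274),(595,195))]:
    print(nm,tri(c,(110+a[0]/3.3,105+a[1]/3.3),s,(140+b[0]/4,135+b[1]/4)))
E
```

```text
top0 red 56 [274.5  224.18] [270, 219, 10, 11] [274.5 224. ] [ 4.9 10.6] 45.0
top0 blue 208 [151.14 205.54] [142, 195, 20, 22] [151.  205.6] [10.5 21.2] 38.7
top0 blue 28 [137.21 217.07] [131, 215, 12, 5] [136.5 216.5] [10.8  3.8] 18.4
top0 blue 101 [134.78 228.04] [128, 223, 15, 12] [135.3 226.4] [10.  13.6] 38.7
top0 brown 321 [271.33 232.28] [257, 216, 30, 32] [271.5 231. ] [18.6 26.9] 38.7
top0 dark 411 [240.18 143.72] [232, 113, 19, 48] [241.  136.5] [47. 18.] 90.0
top0 dark 263 [190.62 137.44] [182, 128, 18, 20] [190.5 137.5] [19. 17.] 90.0
top0 dark 395 [298.31 204.29] [287, 185, 26, 33] [298.2 200.2] [19.5 35.7] 15.6
top0 dark 434 [143.34 215.04] [123, 193, 42, 45] [142.6 213.8] [22.  45.2] 37.7
top0 dark 18 [206.11 226.72] [203, 224, 6, 6] [206. 227.] [2.8 5.7] 45.0
top0 dark 16 [269.62 232.31] [268, 230, 4, 6] [269.8 232.2] [4.2 3.5] 45.0
top0 dark 159 [170.7  265.05] [165, 245, 12, 43] [170.3 266.1] [ 4.1 42.7] 13.0
scene0 red 74 [250.3  220.15] [246, 216, 10, 11] [250.5 221. ] [10.  9.] 90.0
scene0 red 135 [162.68 225.96] [145, 218, 35, 20] [161.6 226.7] [ 5.4 37.1] 63.4

[... 550 characters left out ...]
.9
scene0 dark 334 [128.94 257.11] [123, 228, 12, 51] [128.5 253. ] [50. 11.] 90.0
ballfar [0.7216 0.0337 0.3   ]
ballnear [ 0.5384 -0.1488  0.3   ]
footfar [0.721  0.0334 0.005 ]
footnear [ 0.5366 -0.1487  0.005 ]
grip [ 0.4601 -0.0734  0.174 ]
glue [0.4688 0.1364 0.097 ]
stand [ 0.5068 -0.0771  0.048 ]
stand [ 0.4722 -0.1194  0.048 ]
stand [ 0.4265 -0.0663  0.048 ]
stand [ 0.4402 -0.0245  0.048 ]
caddy [0.5681 0.3114 0.055 ]
caddy [0.5349 0.2598 0.055 ]
caddy [0.4258 0.3335 0.055 ]
caddy [0.4567 0.3854 0.055 ]
ballfar (array([0.72195308, 0.03330155, 0.30005943]), np.float64(0.0010702300491046435))
ballnear (array([ 0.5382972 , -0.14875003,  0.30063545]), np.float64(0.00014778132613590324))
```

Run:
```python
from h import *
s=sensors.state(); M=R.from_rotvec(s["tool_rot"]).as_matrix(); print(np.round(M,3))
c=load("top0");sc=load("scene0")
print("grip tri",tri(c,(274.5,224.18),sc,(250.3,220.15)))
print("grip top z.186 & mid", onz(c,274.5,224.18,.18))
f=lambda u,v,z:np.round(onz(c,110+u/3.3,105+v/3.3,z),4)
print("stand",[f(*p,.048) for p in [(543,363),(588,401),(530,472),(485,433)]])
print("glue top",f(306,391,.097), "scene glue", np.round(onz(sc,140+281/4,135+388/4,0.),4))
print("jar",f(267,103,.055)); print("stapler",[f(*p,.053) for p in[(190,457),(220,465)]])
print("cam top",ray(c,0,0)[0],"scene",ray(sc,0,0)[0])
print("bail ends cand",f(48,323,.16),f(128,372,.16)); print("scene bail", tri(c,(110+68/3.3,105+335/3.3),sc,(140+155/4,135+148/4)))
```

```text
[[-0.001  0.452  0.892]
 [-0.001  0.892 -0.452]
 [-1.    -0.001 -0.   ]]
grip tri (array([ 0.46106109, -0.07022912,  0.17094707]), np.float64(0.004386834013347633))
grip top z.186 & mid [ 0.4615374  -0.07130865  0.18      ]
stand [array([ 0.5068, -0.0771,  0.048 ]), array([ 0.4722, -0.1194,  0.048 ]), array([ 0.4055, -0.0666,  0.048 ]), array([ 0.4402, -0.0245,  0.048 ])]
glue top [0.4688 0.1364 0.097 ] scene glue [0.4713 0.141  0.    ]
jar [0.754  0.1954 0.055 ]
stapler [array([0.4109, 0.2454, 0.053 ]), array([0.4043, 0.2174, 0.053 ])]
cam top [ 0.32425191 -0.0218016   1.25896602] scene [-0.18882583 -0.64303678  0.84209975]
bail ends cand [0.5136 0.3515 0.16  ] [0.4733 0.2796 0.16  ]
scene bail (array([0.50107593, 0.33012674, 0.17191144]), np.float64(0.0016943490401858548))
```

Run:
```python
from h import *
a=cv2.imread("pics/top0.png"); b=cv2.imread("pics/scene0.png")
A=cv2.resize(a[185:245,115:165],None,fx=8,fy=8,interpolation=cv2.INTER_NEAREST)
B=cv2.resize(b[160:220,155:205],None,fx=8,fy=8,interpolation=cv2.INTER_NEAREST)
cv2.imwrite("pics/cz.png",np.hstack([cv2.convertScaleAbs(A,alpha=1.8),B]))
```

```text
(no output)
```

View pics/cz.png

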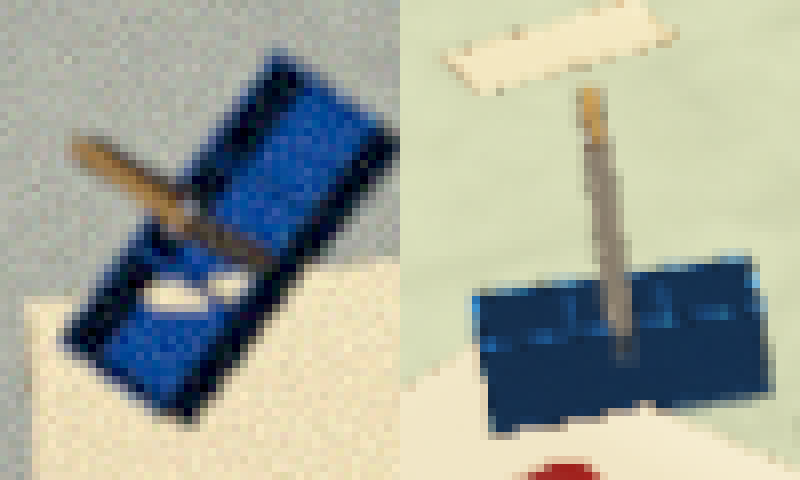

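Emit:
apply_moves([
  {"delta_pos":[-20,-30,30]},
  {"delta_pos":[-12,-43,43]},
  {"delta_pos":[-8,-43,43]},
  {"delta_pos":[-7.5,-43,43]},
  {"delta_pos":[-7.5,-43,43]},
])

```text
validation failed for argument at $.mo...
```

Emit:
apply_moves([
  {"delta_pos":[-7,-43,43]},
  {"delta_pos":[-7,-43,43]},
  {"delta_pos":[-6,-43,43]},
  {"delta_pos":[0,-43,43]},
  {"delta_pos":[0,-43,43]},
])

```text
validation failed for argument at $.mo...
```

Emit:
apply_moves([
  {"delta_pos":[0,-14,14]},
  {"delta_pos":[0,0,0],"yaw":6},
  {"delta_pos":[0,0,0],"yaw":5.5},
  {"delta_pos":[0,0,0]},
  {"delta_pos":[0,0,0]},
])

```text
validation failed for argument at $.mo...
```

```bash
cat >> h.py <<'E'
def wcap(name):
    s=sensors.state(); M=R.from_rotvec(s["tool_rot"]).as_matrix()
    T=np.eye(4);T[:3,:3]=M;T[:3,3]=s["ee_pos"]
    c=capture("wrist"); c["camera_from_world"]=np.linalg.inv(T@c["hand_eye"])
    cv2.imwrite(f"pics/{name}.png",c["img"][:,:,::-1]); np.savez(f"{name}.npz",**c); return c,s
def go(target,zang=None):
    s=sensors.state(); M=R.from_rotvec(s["tool_rot"]).as_matrix()
    d=M.T@(np.array(target)-s["ee_pos"])*1000
    za=np.arctan2(M[1,2],M[0,2]); print("at",np.round(s["ee_pos"],4),"zang",round(za,4),"w",round(s["grip_width"],4),"t",s["time_s"])
    print("delta mm",np.round(d,1), "yaw deg", None if zang is None else round(np.degrees(za-zang),2))
    if zang is not None:
        z=np.array([np.cos(zang),np.sin(zang),0]); y=np.array([-np.sin(zang),np.cos(zang),0])
        w=(np.array(target)-s["ee_pos"])*1000; print(" if yaw first:",np.round([-w[2],w@y,w@z],1))
E
python3 - <<'E'
from h import *
c,s=wcap("w1"); go([.457,-.0715,.163],-.67)
E
```

```text
at [0.2596 0.5127 0.225 ] zang -0.4688 w 0.0917 t 0.2
delta mm [  62.4 -431.9  440.1] yaw deg 11.53
 if yaw first: [  62.  -335.3  517.5]
```

View pics/w1.png

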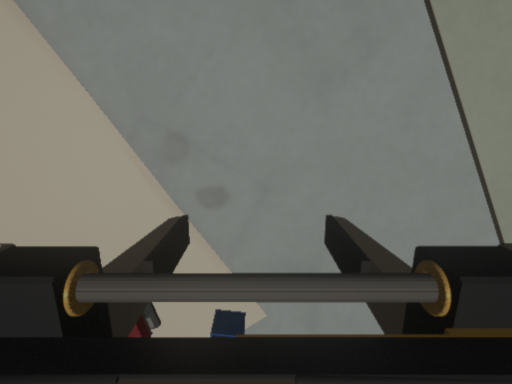

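The picture shows the arm hasn't moved, because all three calls were refused. I'll retry with yaw given in every row.

Emit:
apply_moves([
  {"delta_pos":[-20,-30,30],"yaw":0},
  {"delta_pos":[-12,-43,43],"yaw":0},
  {"delta_pos":[-8,-43,43],"yaw":0},
  {"delta_pos":[-7,-43,43],"yaw":0},
  {"delta_pos":[-7,-43,43],"yaw":0},
])

```text
time_s: 0.82
ee_pos: [0.3489, 0.2397, 0.2798]
tool_rot: [0.367, 1.539, -0.367]
contact_force: [0.8, 0.3, 0.0]
grip_width: 0.0917
```

Emit:
apply_moves([
  {"delta_pos":[-7,-43,43],"yaw":0},
  {"delta_pos":[-7,-43,43],"yaw":0},
  {"delta_pos":[-6,-43,43],"yaw":0},
  {"delta_pos":[0,-43,43],"yaw":0},
  {"delta_pos":[0,-43,43],"yaw":0},
])

```text
time_s: 1.45
ee_pos: [0.4437, -0.0495, 0.2998]
tool_rot: [0.368, 1.538, -0.368]
contact_force: [-0.4, -0.1, 0.2]
grip_width: 0.0921
```

Emit:
apply_moves([
  {"delta_pos":[0,-14,14],"yaw":0},
  {"delta_pos":[0,0,0],"yaw":6},
  {"delta_pos":[0,0,0],"yaw":5.5},
  {"delta_pos":[0,0,0],"yaw":0},
  {"delta_pos":[0,0,0],"yaw":0},
])

```text
time_s: 2.08
ee_pos: [0.4495, -0.0657, 0.2996]
tool_rot: [0.522, 1.507, -0.522]
contact_force: [-0.5, 0.4, 0.5]
grip_width: 0.0921
```

Run:
```python
from h import *
c,s=wcap("w2"); go([.457,-.0715,.163],-.67)
```

```text
at [ 0.4495 -0.0658  0.2996] zang -0.6675 w 0.0913 t 2.125
delta mm [136.6   0.2   9.4] yaw deg 0.14
 if yaw first: [136.6   0.2   9.4]
```

View pics/w2.png

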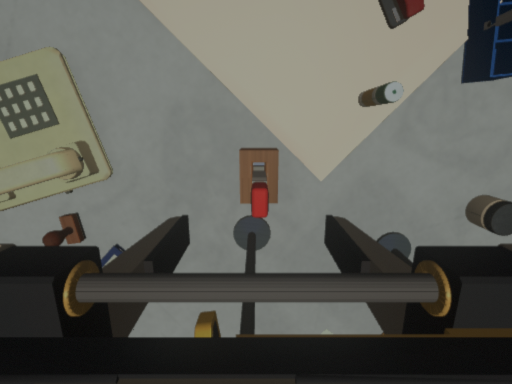

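The wrist view shows the red grip at (260,200), the stand at (259,177), and the glue stick at about (385,93). The hook is aligned with the tool's z axis.

```bash
python3 - <<'E'
from h import *
c=load("w2"); h=cv2.cvtColor(c["img"],cv2.COLOR_RGB2HSV); H,S,V=[h[...,i].astype(int) for i in range(3)]
t=load("top0");sc=load("scene0")
for a in blobs(((H<6)|(H>174))&(S>170)&(V>90)): print("red",a[0],a[1],a[2],rect(a[3]))
for a in blobs((H>4)&(H<18)&(S>100)&(V>50),200): print("br",a[0],a[1],a[2],rect(a[3]))
# top face edges
print("grip top-face far/near", [np.round(onz(c,u,v,.186),4) for u,v in [(252,184),(268,184),(268,217),(252,217)]])
print("tri w/top",tri(c,(260,200),t,(274.5,224.18)),tri(c,(260,200),sc,(250.3,220.15)))
print("stand c",[np.round(onz(c,u,v,.048),4) for u,v in [(240,149),(278,149),(278,203),(240,203)]])
E
python3 -c "
import cv2
a=cv2.imread('pics/w2.png')
cv2.imwrite('pics/w2z.png',cv2.resize(a[140:225,225:295],None,fx=7,fy=7,interpolation=cv2.INTER_CUBIC))"
```

```text
red 436 [259.3 201.6] [252, 188, 16, 29] ((259.5, 202.0), (28.0, 15.0), 90.0)
br 1373 [258.31 172.02] [240, 149, 38, 55] ((258.5, 176.0), (54.0, 37.0), 90.0)
br 326 [ 70.37 228.5 ] [60, 215, 21, 29] ((70.07179260253906, 228.97731018066406), (29.00898551940918, 13.199591636657715), 72.47443389892578)
grip top-face far/near [array([ 0.4406, -0.0634,  0.186 ]), array([ 0.4508, -0.0504,  0.186 ]), array([ 0.4794, -0.0724,  0.186 ]), array([ 0.4688, -0.0858,  0.186 ])]
tri w/top (array([ 0.46434842, -0.0717836 ,  0.16140708]), np.float64(0.0011658148591805807)) (array([ 0.46144129, -0.06900608,  0.17034542]), np.float64(0.003193244412744022))
stand c [array([ 0.4086, -0.064 ,  0.048 ]), array([ 0.4442, -0.0188,  0.048 ]), array([ 0.512 , -0.0701,  0.048 ]), array([ 0.4746, -0.1176,  0.048 ])]
```

View pics/w2z.png

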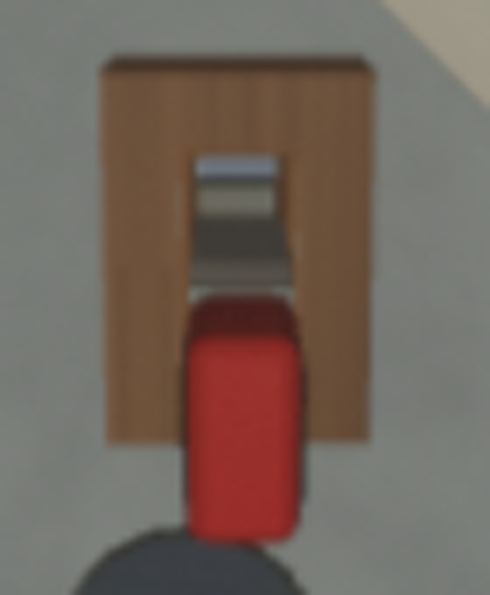

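Emit:
apply_moves([
  {"delta_pos":[0,3,11],"yaw":0},
  {"delta_pos":[30,0,0],"yaw":0},
  {"delta_pos":[35,0,0],"yaw":0},
  {"delta_pos":[10,0,0],"yaw":0},
  {"delta_pos":[0,0,0],"yaw":0},
])

```text
time_s: 2.75
ee_pos: [0.4602, -0.0708, 0.2246]
tool_rot: [0.524, 1.507, -0.524]
contact_force: [0.4, -0.1, 0.3]
grip_width: 0.0917
```

Run:
```python
from h import *
c,s=wcap("w3"); go([.461,-.070,.163],-.67)
h=cv2.cvtColor(c["img"],cv2.COLOR_RGB2HSV); H,S,V=[h[...,i].astype(int) for i in range(3)]
for a in blobs(((H<6)|(H>174))&(S>170)&(V>90)): print("red",a[0],a[1],a[2],rect(a[3]))
```

```text
at [ 0.4607 -0.071   0.2256] zang -0.6693 w 0.0917 t 2.8
delta mm [62.6  0.9 -0.5] yaw deg 0.04
 if yaw first: [62.6  1.  -0.4]
red 817 [257.01 214.35] [247, 195, 21, 40] ((257.0, 214.5), (39.0, 20.0), 90.0)
```

View pics/w3.png

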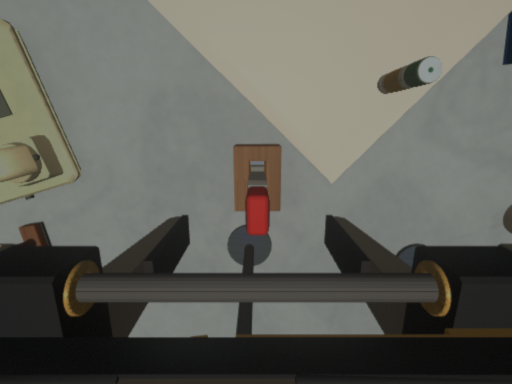

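The grip's top face is centred at (257,215), which puts it under the TCP to about 1 mm. I'll descend and close.

Emit:
apply_moves([
  {"delta_pos":[25,0,0],"yaw":0},
  {"delta_pos":[25,0,0],"yaw":0},
  {"delta_pos":[12,0,0],"yaw":0},
  {"delta_pos":[0,0,0],"yaw":0},
  {"delta_pos":[0,0,0],"yaw":0},
])

```text
time_s: 3.42
ee_pos: [0.461, -0.0711, 0.164]
tool_rot: [0.524, 1.504, -0.524]
contact_force: [0.2, 0.4, 0.2]
grip_width: 0.0918
```

Emit:
apply_moves([
  {"delta_pos":[0,0,0],"yaw":0},
  {"delta_pos":[0,0,0],"yaw":0},
  {"delta_pos":[0,0,0],"yaw":0},
  {"delta_pos":[0,0,0],"yaw":0},
  {"delta_pos":[0,0,0],"yaw":0},
], hand=0)

```text
time_s: 4.05
ee_pos: [0.4601, -0.0707, 0.1626]
tool_rot: [0.524, 1.507, -0.524]
contact_force: [0.5, 0.5, 0.0]
grip_width: 0.0438
```

Run:
```python
from h import *
print(sensors.state()["contact_force"]);go([.461,-.070,.163],-.67)
# pre-rail pose: crown over rail -x by 70mm, rail at hook z 91 => TCP z
yaw=-.788; X=np.array([np.cos(yaw),np.sin(yaw),0]); mid=np.array([.630,-.0576,0])
for d in (-.08,0): print(np.round(mid+d*X,4))
go(list((mid-.08*X)[:2])+[.163+.35-.012-.126+.0-.05+.035],yaw)
```

```text
[0.48511176 0.4834177  0.0093037 ]
at [ 0.4601 -0.0707  0.1626] zang -0.6695 w 0.0438 t 4.05
delta mm [-0.4  1.2  0.3] yaw deg 0.03
 if yaw first: [-0.4  1.2  0.3]
[ 0.5736 -0.0009  0.    ]
[ 0.63   -0.0576  0.    ]
at [ 0.4601 -0.0707  0.1626] zang -0.6695 w 0.0438 t 4.05
delta mm [-197.4  125.2   45.7] yaw deg 6.79
 if yaw first: [-197.4  129.8   30.5]
```

Emit:
apply_moves([
  {"delta_pos":[0,0,0],"yaw":0},
  {"delta_pos":[0,0,0],"yaw":0},
  {"delta_pos":[0,0,0],"yaw":0},
  {"delta_pos":[0,0,0],"yaw":0},
  {"delta_pos":[-10,0,0],"yaw":0},
])

```text
time_s: 4.68
ee_pos: [0.4596, -0.0706, 0.1722]
tool_rot: [0.524, 1.508, -0.524]
contact_force: [-0.2, 0.4, -0.7]
grip_width: 0.0179
```

Emit:
apply_moves([
  {"delta_pos":[-25,0,0],"yaw":0},
  {"delta_pos":[-35,0,0],"yaw":0},
  {"delta_pos":[-40,20,0],"yaw":0},
  {"delta_pos":[-40,40,0],"yaw":0},
  {"delta_pos":[-40,40,0],"yaw":0},
])

```text
time_s: 5.3
ee_pos: [0.5224, 0.0086, 0.3546]
tool_rot: [0.525, 1.506, -0.524]
contact_force: [0.5, -1.0, -1.2]
grip_width: 0.018
```

Emit:
apply_moves([
  {"delta_pos":[-7,25,10],"yaw":0},
  {"delta_pos":[0,0,20],"yaw":3.4},
  {"delta_pos":[0,0,0],"yaw":3.4},
  {"delta_pos":[0,0,0],"yaw":0},
  {"delta_pos":[0,0,0],"yaw":0},
])

```text
time_s: 5.92
ee_pos: [0.5609, 0.0087, 0.3599]
tool_rot: [0.615, 1.482, -0.615]
contact_force: [0.4, -0.2, -1.0]
grip_width: 0.018
```

Run:
```python
from h import *
c,s=wcap("w4"); print(s["contact_force"])
yaw=-.788; X=np.array([np.cos(yaw),np.sin(yaw),0]); mid=np.array([.630,-.0576,0])
go(list(mid[:2])+[.360],yaw)
for n in("scene","top"):
    c=capture(n); cv2.imwrite(f"pics/{n}4.png",c["img"][:,:,::-1]); np.savez(f"{n}4.npz",**c)
a=cv2.imread("pics/scene4.png")[100:270,180:330]; b=cv2.imread("pics/top4.png")[90:260,180:330]
cv2.imwrite("pics/s4.png",cv2.resize(np.hstack([a,b]),None,fx=2.6,fy=2.6,interpolation=cv2.INTER_CUBIC))
```

```text
[ 0.4268982  -0.21781427 -0.9773399 ]
at [0.5609 0.0087 0.3598] zang -0.7873 w 0.0177 t 5.975
delta mm [-0.2  2.1 95.7] yaw deg 0.04
 if yaw first: [-0.2  2.2 95.7]
```

View pics/w4.png

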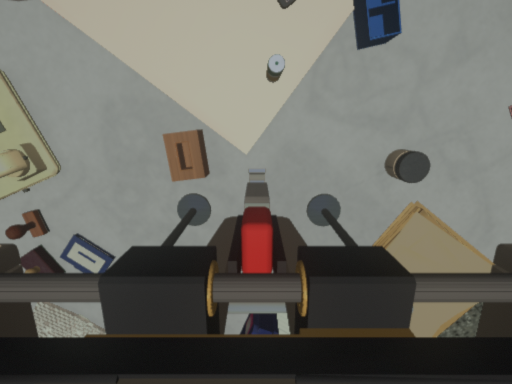

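View pics/s4.png

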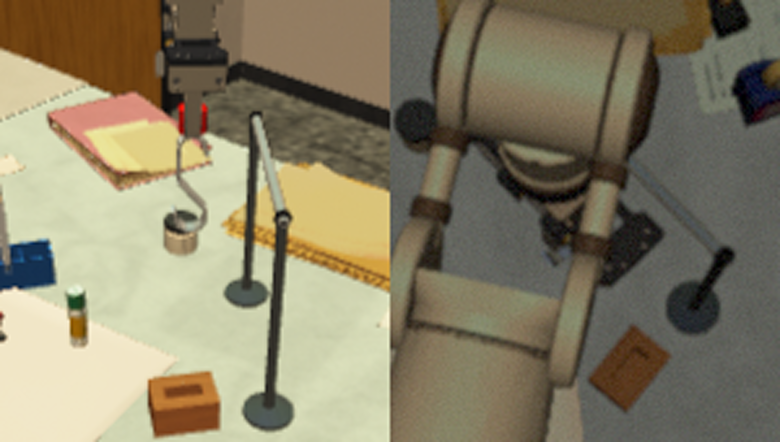

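The hook is held upright and the rail is in view. I'll check the full scene view for the wrist's shape above the gripper.

Run:
```python
from h import *
a=cv2.imread("pics/scene4.png")[0:230,90:330]
cv2.imwrite("pics/s4b.png",cv2.resize(a,None,fx=2.6,fy=2.6,interpolation=cv2.INTER_CUBIC))
c=load("scene4"); s=sensors.state()
p=s["ee_pos"]
for h_ in (0,.05,.077,.1,.15,.2,.25,.3,.35,.4): 
    q=proj(c,p+[0,0,h_]); print(h_,np.round(q,1), np.round((q-[90,0])*2.6,0))
print(s["qpos"])
```

```text
0 [253.5 146.9] [425. 382.]
0.05 [253.6 131.9] [425. 343.]
0.077 [253.6 123.5] [425. 321.]
0.1 [253.7 116.1] [426. 302.]
0.15 [253.8  99.4] [426. 258.]
0.2 [253.9  81.8] [426. 213.]
0.25 [254.1  63.1] [427. 164.]
0.3 [254.2  43.2] [427. 112.]
0.35 [254.4  22.2] [427.  58.]
0.4 [ 2.545e+02 -2.000e-01] [428.  -1.]
[-1.99878663e-01  6.98209437e-02  1.43215474e+00 -2.14298465e-07
  1.63949916e+00 -9.82999000e-01]
```

View pics/s4b.png

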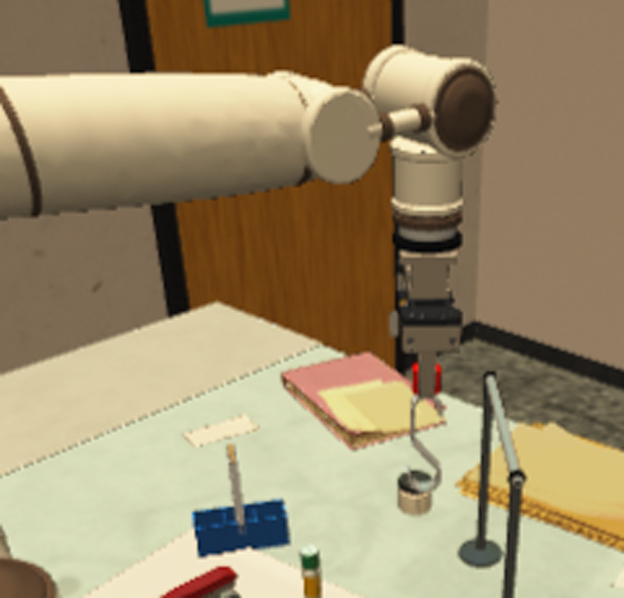

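Run:
```python
from h import *
c=load("scene4"); p=np.array([.5609,.0087,.3598]); j=-.2
rad=np.array([np.cos(j),np.sin(j),0]); tan=np.array([np.sin(j),-np.cos(j),0])
a=cv2.imread("pics/scene4.png")[0:230,90:330].copy(); a=cv2.resize(a,None,fx=2.6,fy=2.6,interpolation=cv2.INTER_CUBIC)
for h_,t,r,col in [(.31,.075,.05,(0,0,255)),(.31,-.075,.05,(0,160,255))]:
    pts=np.array([(proj(c,p+[0,0,h_]+tan*t+r*(rad*np.cos(q)+np.array([0,0,np.sin(q)])))-[90,0])*2.6 for q in np.linspace(0,6.28,40)])
    cv2.polylines(a,[np.int32(pts)],True,col,1)
for h_,r in [(.24,.04),(.17,.04)]:
    pts=np.array([(proj(c,p+[0,0,h_]+r*(rad*np.cos(q)+tan*np.sin(q)))-[90,0])*2.6 for q in np.linspace(0,6.28,40)]); cv2.polylines(a,[np.int32(pts)],True,(0,255,0),1)
M=R.from_rotvec([0.615, 1.482, -0.615]).as_matrix()
for h_ in (.077,.15):
    pts=np.array([(proj(c,p+[0,0,h_]+M[:,1]*y+M[:,2]*z)-[90,0])*2.6 for y,z in [(-.0945,-.0375),(.0945,-.0375),(.0945,.0375),(-.0945,.0375)]]); cv2.polylines(a,[np.int32(pts)],True,(255,0,0),1)
cv2.imwrite("pics/s4c.png",a[:,300:])
```

```text
(no output)
```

View pics/s4c.png

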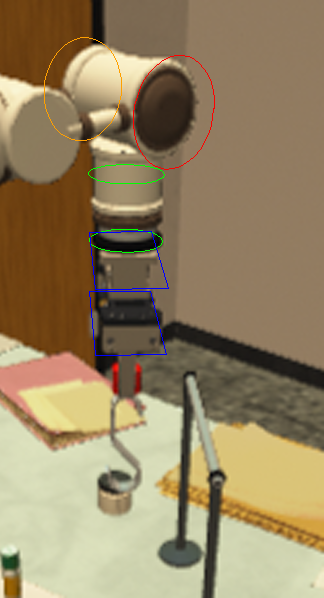

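The wrist housing spans about TCP+0.26 m upward, with radius about 0.047 m, which matters later for the caddy. First I'll move the hook across onto the rail.

Emit:
apply_moves([
  {"delta_pos":[0,-18,20],"yaw":0},
  {"delta_pos":[0,0,30],"yaw":0},
  {"delta_pos":[0,0,28],"yaw":0},
  {"delta_pos":[0,0,16],"yaw":0},
  {"delta_pos":[0,0,0],"yaw":0},
])

```text
time_s: 6.7
ee_pos: [0.6148, -0.0713, 0.3591]
tool_rot: [0.617, 1.482, -0.617]
contact_force: [-1.1, 0.6, -0.8]
grip_width: 0.0178
```

Run:
```python
from h import *
s=sensors.state(); print(s["contact_force"])
go([.6158,-.0717,.325],-.788)
c=capture("scene"); cv2.imwrite("pics/scene5.png",c["img"][:,:,::-1])
a=cv2.imread("pics/scene5.png")[120:230,220:330]
cv2.imwrite("pics/s5.png",cv2.resize(a,None,fx=5,fy=5,interpolation=cv2.INTER_CUBIC))
```

```text
[-1.0653926   0.57023164 -0.79320308]
at [ 0.6148 -0.0713  0.3591] zang -0.789 w 0.0178 t 6.7
delta mm [34.1  0.5  1. ] yaw deg -0.06
 if yaw first: [34.1  0.4  1. ]
```

View pics/s5.png

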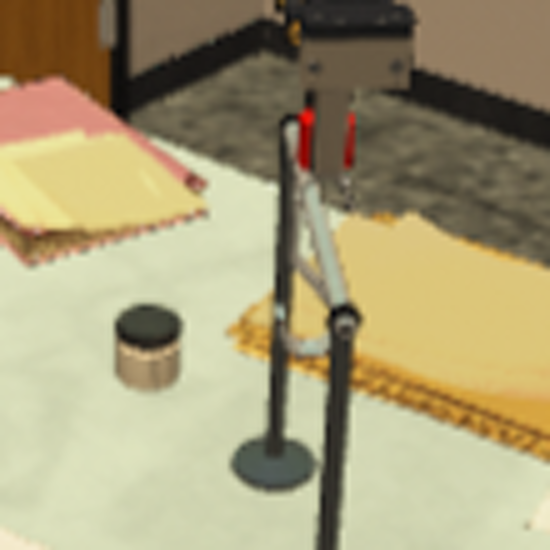

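The rail now passes between the shank (left, 300,200) and the tail (347,190), so I'll lower.

Emit:
apply_moves([
  {"delta_pos":[12,0,0],"yaw":0},
  {"delta_pos":[12,0,0],"yaw":0},
  {"delta_pos":[7,0,0],"yaw":0},
  {"delta_pos":[0,0,0],"yaw":0},
  {"delta_pos":[0,0,0],"yaw":0},
])

```text
time_s: 7.38
ee_pos: [0.6148, -0.0707, 0.329]
tool_rot: [0.616, 1.481, -0.616]
contact_force: [-0.1, -0.5, -1.9]
grip_width: 0.0178
```

Run:
```python
from h import *
s=sensors.state(); print(s["contact_force"])
go([.6158,-.0717,.325],-.788)
c=capture("scene"); cv2.imwrite("pics/scene6.png",c["img"][:,:,::-1])
a=cv2.imread("pics/scene6.png")[120:230,220:330]
cv2.imwrite("pics/s6.png",cv2.resize(a,None,fx=5,fy=5,interpolation=cv2.INTER_CUBIC))
```

```text
[-0.08155302 -0.54817638 -1.91976248]
at [ 0.6148 -0.0707  0.329 ] zang -0.7881 w 0.0178 t 7.375
delta mm [4.  0.  1.4] yaw deg -0.01
 if yaw first: [4.  0.  1.4]
```

View pics/s6.png

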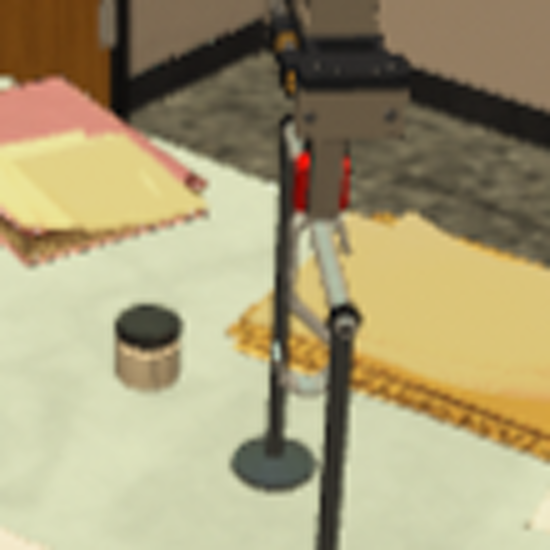

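Straddling well, with no contact load. I'll lower the last few mm until it makes contact.

Emit:
apply_moves([
  {"delta_pos":[2,0,1],"yaw":0},
  {"delta_pos":[2,0,0],"yaw":0},
  {"delta_pos":[1,0,0],"yaw":0},
  {"delta_pos":[0,0,0],"yaw":0},
  {"delta_pos":[0,0,0],"yaw":0},
])

```text
time_s: 8.05
ee_pos: [0.6156, -0.0716, 0.3248]
tool_rot: [0.616, 1.48, -0.616]
contact_force: [-1.8, 0.2, 5.4]
grip_width: 0.0178
```

Contact shows +5.4 N upward, so the hook is seated. Release.

Emit:
apply_moves([
  {"delta_pos":[0,0,0],"yaw":0},
  {"delta_pos":[0,0,0],"yaw":0},
  {"delta_pos":[0,0,0],"yaw":0},
  {"delta_pos":[0,0,0],"yaw":0},
  {"delta_pos":[0,0,0],"yaw":0},
], hand=0.6)

```text
time_s: 8.68
ee_pos: [0.6154, -0.0714, 0.3235]
tool_rot: [0.616, 1.482, -0.616]
contact_force: [0.1, -0.1, -0.2]
grip_width: 0.0554
```

Emit:
apply_moves([
  {"delta_pos":[-20,0,0],"yaw":0},
  {"delta_pos":[-30,0,0],"yaw":0},
  {"delta_pos":[-30,0,0],"yaw":0},
  {"delta_pos":[-10,0,-30],"yaw":0},
  {"delta_pos":[0,0,-60],"yaw":0},
])

```text
time_s: 9.3
ee_pos: [0.5521, -0.008, 0.4141]
tool_rot: [0.618, 1.48, -0.617]
contact_force: [0.6, 0.5, 0.1]
grip_width: 0.0551
```

Emit:
apply_moves([
  {"delta_pos":[0,0,-60],"yaw":0},
  {"delta_pos":[0,15,-40],"yaw":0},
  {"delta_pos":[0,15,-20],"yaw":0},
  {"delta_pos":[0,0,0],"yaw":0},
  {"delta_pos":[0,0,0],"yaw":0},
])

```text
time_s: 9.93
ee_pos: [0.4888, 0.098, 0.4135]
tool_rot: [0.616, 1.481, -0.617]
contact_force: [0.3, -0.6, 0.4]
grip_width: 0.0555
```

Run:
```python
from h import *
go([.47,.139,.2],-.589)
w,_=wcap("w7")
for n in("scene","top"):
    c=capture(n); cv2.imwrite(f"pics/{n}7.png",c["img"][:,:,::-1]); np.savez(f"{n}7.npz",**c)
a=cv2.imread("pics/scene7.png")[130:230,230:330]; b=cv2.imread("pics/top7.png")[90:240,200:320]
cv2.imwrite("pics/s7.png",np.hstack([cv2.resize(a,(500,500),interpolation=cv2.INTER_CUBIC),cv2.resize(b,(300,500),interpolation=cv2.INTER_CUBIC)]))
```

```text
at [0.4888 0.098  0.4135] zang -0.7885 w 0.0555 t 9.925
delta mm [213.5  15.6 -42.3] yaw deg -11.43
 if yaw first: [213.5  23.6 -38.4]
```

View pics/s7.png

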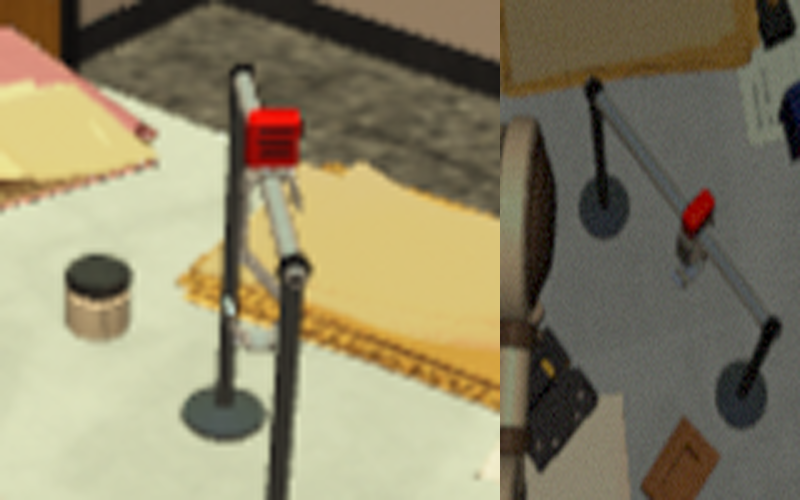

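View pics/w7.png

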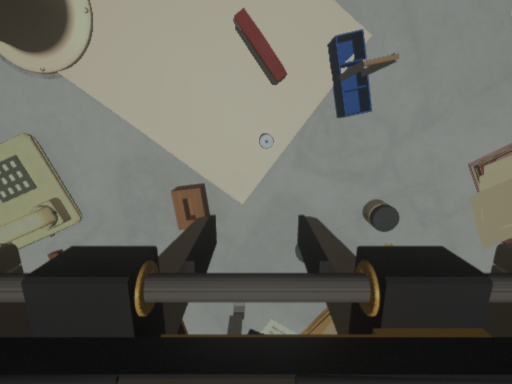

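The hook hangs upright on the rail with its grip at scene px ~(284,157). The wrist view shows the glue cap at (266,141) and the caddy corners at about (329,38), (362,30), (371,109) and (337,117).

Run:
```python
from h import *
c=load("w7"); t=load("top0"); sc=load("scene0")
a=cv2.imread("pics/w7.png"); cv2.imwrite("pics/w7z.png",cv2.resize(a[20:160,245:405],None,fx=5,fy=4.25,interpolation=cv2.INTER_CUBIC)[:, :]); cv2.imwrite("pics/w7z.png",cv2.resize(a[20:160,245:405],None,fx=4.2,fy=4.2,interpolation=cv2.INTER_CUBIC))
print("glue",onz(c,266,141,.097))
```

```text
glue [0.4717126  0.14003791 0.097     ]
```

View pics/w7z.png

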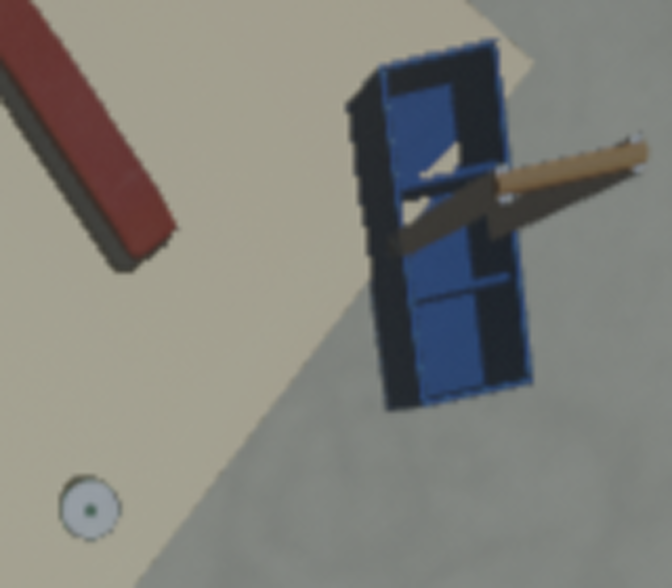

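Run:
```python
from h import *
c=load("w7")
f=lambda u,v,z:onz(c,245+u/4.2,20+v/4.2,z)
P=np.array([f(*p,.055) for p in [(382,68),(497,40),(531,382),(420,405)]]); print(np.round(P,4)); print(P.mean(0))
for i,j in [(0,1),(1,2),(2,3),(3,0)]:
    d=P[j]-P[i]; print(i,j,np.linalg.norm(d),np.arctan2(d[1],d[0]))
B=[f(498,182,.16),f(643,152,.16)]; print(B,(B[0]+B[1])/2,np.linalg.norm(B[1]-B[0]))
print("cross walls/stapler end",f(170,230,.053),f(125,262,.03))
t=load("top0")
A=lambda u,v,z:onz(t,115+u/8,185+v/8,z)
print("top bail",A(75,145,.16),A(265,262,.16));
```

```text
[[0.4332 0.3509 0.055 ]
 [0.4589 0.391  0.055 ]
 [0.5736 0.3151 0.055 ]
 [0.5464 0.2744 0.055 ]]
[0.5030422  0.33286248 0.055     ]
0 1 0.04767394378683535 1.0014984646847966
1 2 0.13749942140253413 -0.5847009810244832
2 3 0.049019068560046404 -2.159305891975566
3 0 0.13658510624277065 2.5470044553617925
[array([0.48893172, 0.31405377, 0.16      ]), array([0.51621319, 0.35420452, 0.16      ])] [0.50257245 0.33412915 0.16      ] 0.04854236366984475
cross walls/stapler end [0.41599533 0.24653396 0.053     ] [0.41013449 0.22746829 0.03      ]
top bail [0.51290599 0.35193758 0.16      ] [0.47314686 0.28142528 0.16      ]
```

Caddy centre is (0.503, 0.333), yaw −0.586, rim 137×48 mm, and the bar midpoint agrees to about 1 mm. Next, the glue stick.

Emit:
apply_moves([
  {"delta_pos":[45,8,-20],"yaw":-5.7},
  {"delta_pos":[50,8,-18],"yaw":-5.7},
  {"delta_pos":[55,6,0],"yaw":0},
  {"delta_pos":[0,0,0],"yaw":0},
  {"delta_pos":[0,0,0],"yaw":0},
])

```text
time_s: 10.7
ee_pos: [0.4759, 0.1405, 0.2659]
tool_rot: [0.463, 1.518, -0.461]
contact_force: [0.6, -1.0, -0.2]
grip_width: 0.0552
```

Run:
```python
from h import *
go([.471,.139,.08],-.586)
w,_=wcap("w8")
```

```text
at [0.4759 0.1405 0.2659] zang -0.5901 w 0.0552 t 10.7
delta mm [185.9  -4.3  -3.7] yaw deg -0.24
 if yaw first: [185.9  -4.   -3.3]
```

View pics/w8.png

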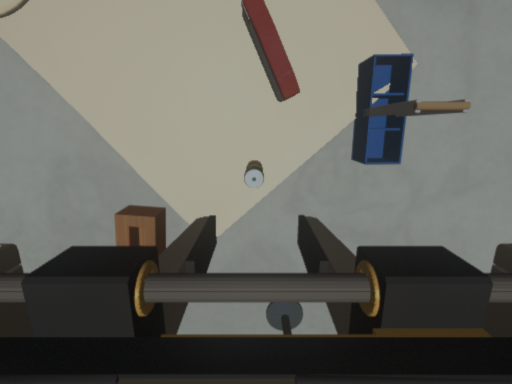

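Glue cap centre at (254.5,179). The caddy is square to the tool axes, with rim columns 374–409 and rows 55–163.

Run:
```python
from h import *
c=load("w8"); g=onz(c,254.5,179,.097); print(g); go([g[0],g[1],.08],-.588)
P=np.array([onz(c,u,v,.055) for u,v in [(374,56),(408,56),(404,162),(366.5,162.5)]]);print(np.round(P,4),P.mean(0))
print(onz(c,(415+468)/2,105.5,.16))
```

```text
[0.47313098 0.14088781 0.097     ]
at [0.4764 0.1406 0.2667] zang -0.5901 w 0.0551 t 10.75
delta mm [186.7  -2.1  -3.6] yaw deg -0.12
 if yaw first: [186.7  -1.6  -2.9]
[[0.4328 0.3492 0.055 ]
 [0.4566 0.3849 0.055 ]
 [0.575  0.3211 0.055 ]
 [0.5468 0.2776 0.055 ]] [0.50279498 0.33321139 0.055     ]
[0.50260882 0.33353857 0.16      ]
```

Emit:
apply_moves([
  {"delta_pos":[40,-2,-3],"yaw":0},
  {"delta_pos":[55,0,0],"yaw":0},
  {"delta_pos":[50,0,0],"yaw":0},
  {"delta_pos":[30,0,0],"yaw":0},
  {"delta_pos":[11,0,0],"yaw":0},
])

```text
time_s: 11.38
ee_pos: [0.4722, 0.1407, 0.0781]
tool_rot: [0.462, 1.52, -0.462]
contact_force: [0.2, 0.9, 0.8]
grip_width: 0.0552
```

Emit:
apply_moves([
  {"delta_pos":[0,0,0],"yaw":0},
  {"delta_pos":[0,0,0],"yaw":0},
  {"delta_pos":[0,0,0],"yaw":0},
  {"delta_pos":[0,0,0],"yaw":0},
  {"delta_pos":[0,0,0],"yaw":0},
], hand=0)

```text
time_s: 12.0
ee_pos: [0.4722, 0.1411, 0.0789]
tool_rot: [0.462, 1.519, -0.461]
contact_force: [0.6, -1.0, 6.6]
grip_width: 0.0257
```

Run:
```python
from h import *
X=np.array([np.cos(-.586),np.sin(-.586),0])
for d in (-.051,): p=np.array([.5028,.3333,0])+d*X; print(p); go([p[0],p[1],.19],-.586)
```

```text
[0.46030887 0.36150467 0.        ]
at [0.4722 0.1411 0.0789] zang -0.5891 w 0.0257 t 12.0
delta mm [-111.1  176.8 -132.1] yaw deg -0.18
 if yaw first: [-111.1  177.  -131.8]
```

Emit:
apply_moves([
  {"delta_pos":[-40,0,0],"yaw":0},
  {"delta_pos":[-55,0,0],"yaw":0},
  {"delta_pos":[-16,0,-50],"yaw":0},
  {"delta_pos":[0,20,-55],"yaw":0},
  {"delta_pos":[0,50,-27],"yaw":0},
])

```text
time_s: 12.62
ee_pos: [0.3977, 0.2733, 0.1884]
tool_rot: [0.461, 1.522, -0.462]
contact_force: [2.1, -0.6, -0.1]
grip_width: 0.0252
```

Emit:
apply_moves([
  {"delta_pos":[0,55,0],"yaw":0},
  {"delta_pos":[0,40,0],"yaw":0},
  {"delta_pos":[0,12,0],"yaw":0},
  {"delta_pos":[0,0,0],"yaw":0},
  {"delta_pos":[0,0,0],"yaw":0},
])

```text
time_s: 13.25
ee_pos: [0.4591, 0.3605, 0.1885]
tool_rot: [0.462, 1.521, -0.463]
contact_force: [-0.7, 0.1, 0.5]
grip_width: 0.0256
```

Run:
```python
from h import *
print(sensors.state()["contact_force"])
go([.4603,.3615,.083],-.586)
w,_=wcap("w9")
for n in("scene",):
    c=capture(n); cv2.imwrite(f"pics/{n}9.png",c["img"][:,:,::-1])
a=cv2.imread("pics/scene9.png")[120:240,120:240]
cv2.imwrite("pics/s9.png",cv2.resize(a,(560,560),interpolation=cv2.INTER_CUBIC))
```

```text
[-0.70952394  0.11731442  0.53077406]
at [0.4591 0.3605 0.1885] zang -0.59 w 0.0256 t 13.25
delta mm [105.5   1.6   0.4] yaw deg -0.23
 if yaw first: [105.5   1.5   0.4]
```

View pics/w9.png

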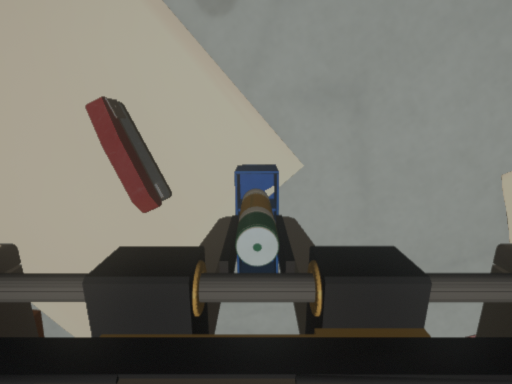

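View pics/s9.png

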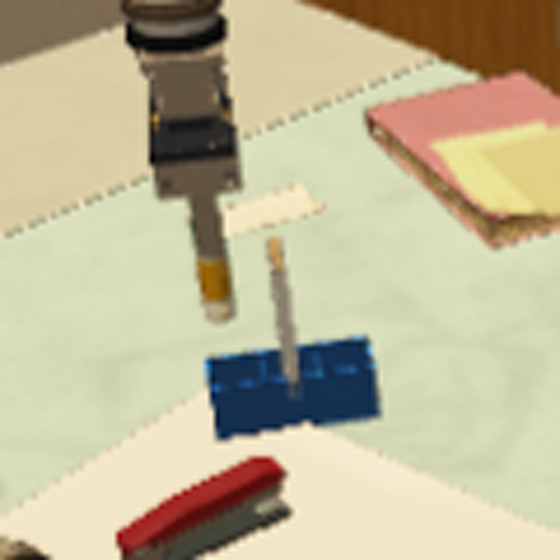

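The glue is held upright and lined up with the end compartment (caddy columns 236–278, glue at 257). I'll lower it.

Emit:
apply_moves([
  {"delta_pos":[25,1,0],"yaw":0},
  {"delta_pos":[30,0,1],"yaw":0},
  {"delta_pos":[20,0,0],"yaw":0},
  {"delta_pos":[0,0,0],"yaw":0},
  {"delta_pos":[0,0,0],"yaw":0},
])

```text
time_s: 13.98
ee_pos: [0.4617, 0.3621, 0.1148]
tool_rot: [0.463, 1.52, -0.461]
contact_force: [0.1, -0.3, 0.0]
grip_width: 0.0254
```

Emit:
apply_moves([
  {"delta_pos":[12,0,0],"yaw":0},
  {"delta_pos":[10,0,0],"yaw":0},
  {"delta_pos":[4,0,0],"yaw":0},
  {"delta_pos":[0,0,0],"yaw":0},
  {"delta_pos":[0,0,0],"yaw":0},
])

```text
time_s: 14.6
ee_pos: [0.4613, 0.362, 0.0879]
tool_rot: [0.462, 1.521, -0.461]
contact_force: [-0.1, 0.6, 0.1]
grip_width: 0.0256
```

Run:
```python
from h import *
print(sensors.state()["contact_force"])
go([.4603,.3615,.083],-.586)
c=capture("scene"); cv2.imwrite("pics/s10.png",cv2.resize(c["img"][120:240,120:240,::-1],(560,560),interpolation=cv2.INTER_CUBIC))
```

```text
[-0.11415295  0.56007074  0.06747692]
at [0.4613 0.362  0.0879] zang -0.5892 w 0.0256 t 14.6
delta mm [ 4.9 -0.9 -0.5] yaw deg -0.18
 if yaw first: [ 4.9 -0.9 -0.6]
```

View pics/s10.png

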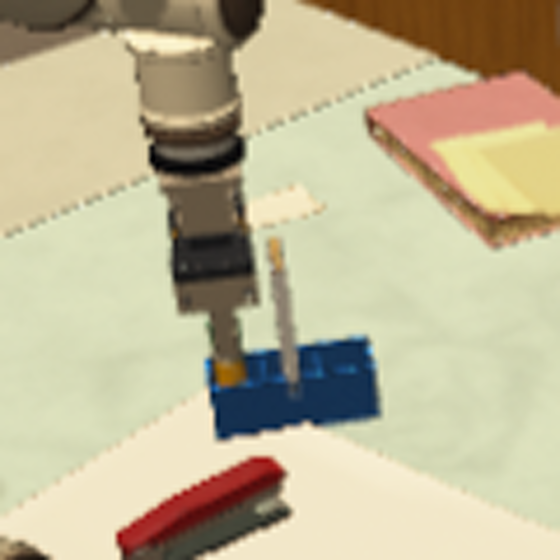

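In the compartment, 5–6 mm above the floor. I'll lower the rest and release.

Emit:
apply_moves([
  {"delta_pos":[4,0,0],"yaw":0},
  {"delta_pos":[1,0,0],"yaw":0},
  {"delta_pos":[0,0,0],"yaw":0},
  {"delta_pos":[0,0,0],"yaw":0},
  {"delta_pos":[0,0,0],"yaw":0},
])

```text
time_s: 15.28
ee_pos: [0.4611, 0.3619, 0.0827]
tool_rot: [0.462, 1.521, -0.461]
contact_force: [-0.2, 0.0, -0.4]
grip_width: 0.0252
```

Emit:
apply_moves([
  {"delta_pos":[0,0,0],"yaw":0},
  {"delta_pos":[0,0,0],"yaw":0},
  {"delta_pos":[0,0,0],"yaw":0},
  {"delta_pos":[0,0,0],"yaw":0},
  {"delta_pos":[0,0,0],"yaw":0},
], hand=0.8)

```text
time_s: 15.9
ee_pos: [0.4611, 0.3619, 0.0826]
tool_rot: [0.462, 1.521, -0.462]
contact_force: [-0.3, 0.3, 0.3]
grip_width: 0.0724
```

Emit:
apply_moves([
  {"delta_pos":[-20,0,0],"yaw":0},
  {"delta_pos":[-40,0,0],"yaw":0},
  {"delta_pos":[-50,0,-15],"yaw":0},
  {"delta_pos":[-20,0,0],"yaw":0},
  {"delta_pos":[0,0,0],"yaw":0},
])

```text
time_s: 16.52
ee_pos: [0.45, 0.3711, 0.2162]
tool_rot: [0.464, 1.517, -0.458]
contact_force: [-0.0, -0.5, -0.1]
grip_width: 0.0735
```

Run:
```python
from h import *
print(sensors.state()["contact_force"])
X=np.array([np.cos(-.586),np.sin(-.586),0]); p=np.array([.5028,.3333,0])-.064*X; print(p)
go([p[0],p[1],.04],-.586)
w,_=wcap("w11")
c=capture("scene"); cv2.imwrite("pics/s11.png",cv2.resize(c["img"][120:240,120:240,::-1],(560,560),interpolation=cv2.INTER_CUBIC))
```

```text
[-0.04164296 -0.50520645 -0.12556776]
[0.44947779 0.3686941  0.        ]
at [0.45   0.3711 0.2162] zang -0.589 w 0.0735 t 16.525
delta mm [176.2  -3.2   0.4] yaw deg -0.17
 if yaw first: [176.2  -2.2   0.9]
```

View pics/s11.png

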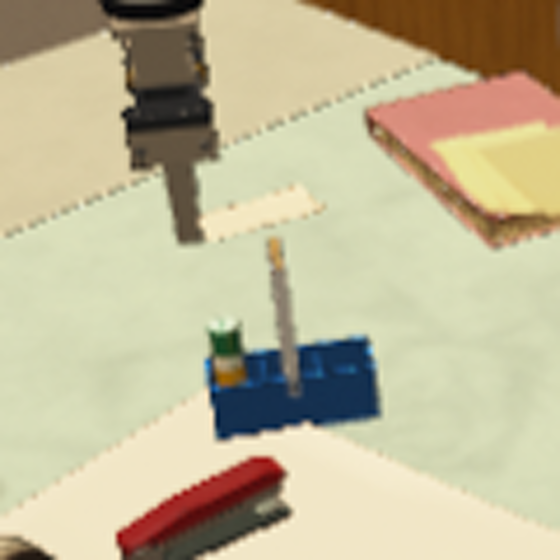

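View pics/w11.png

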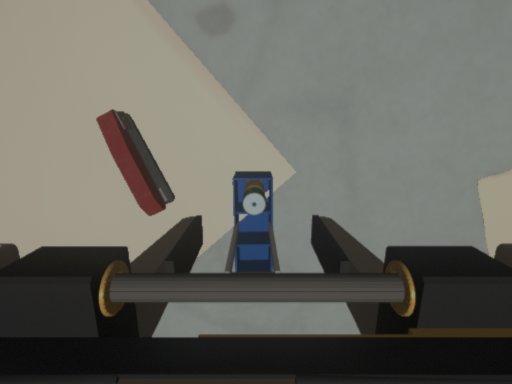

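The glue stands in the near end compartment (cap at wrist px (254,204)). Next I'll descend astride the caddy's end, jaws across its 50 mm width, and grip near the rim.

Emit:
apply_moves([
  {"delta_pos":[40,-2.5,2],"yaw":0},
  {"delta_pos":[50,0,0],"yaw":0},
  {"delta_pos":[45,0,0],"yaw":0},
  {"delta_pos":[20,0,0],"yaw":0},
  {"delta_pos":[0,0,0],"yaw":0},
])

```text
time_s: 17.25
ee_pos: [0.4476, 0.3663, 0.0559]
tool_rot: [0.46, 1.524, -0.464]
contact_force: [0.1, -0.3, -0.0]
grip_width: 0.0733
```

Run:
```python
from h import *
print(sensors.state()["contact_force"])
X=np.array([np.cos(-.586),np.sin(-.586),0]); p=np.array([.5028,.3333,0])-.063*X
go([p[0],p[1],.042],-.586)
w,_=wcap("w12")
c=capture("scene"); cv2.imwrite("pics/s12.png",cv2.resize(c["img"][120:240,120:240,::-1],(560,560),interpolation=cv2.INTER_CUBIC))
```

```text
[ 0.1330437  -0.29754564 -0.01121835]
at [0.4476 0.3663 0.0559] zang -0.5894 w 0.0733 t 17.25
delta mm [13.9  3.1  1.2] yaw deg -0.19
 if yaw first: [13.9  3.1  1.2]
```

View pics/s12.png

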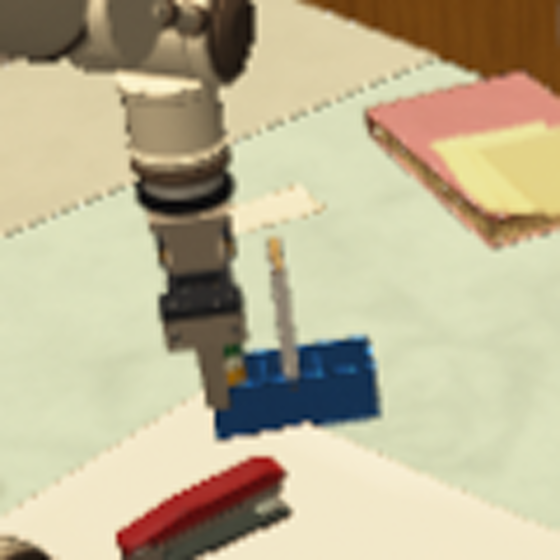

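View pics/w12.png

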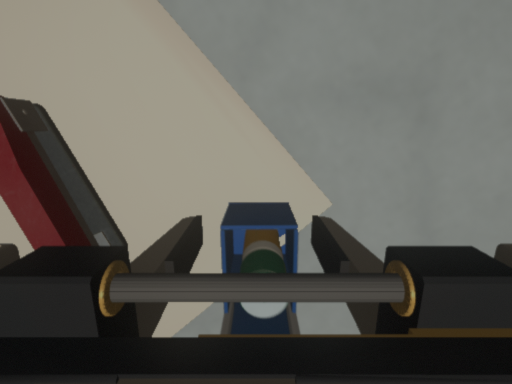

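Emit:
apply_moves([
  {"delta_pos":[7,2,1],"yaw":0},
  {"delta_pos":[7,0,0],"yaw":0},
  {"delta_pos":[0,0,0],"yaw":0},
  {"delta_pos":[0,0,0],"yaw":0},
  {"delta_pos":[0,0,0],"yaw":0},
])

```text
time_s: 17.98
ee_pos: [0.451, 0.3682, 0.0438]
tool_rot: [0.462, 1.521, -0.461]
contact_force: [0.1, 0.4, -0.2]
grip_width: 0.0737
```

Emit:
apply_moves([
  {"delta_pos":[0,0,0],"yaw":0},
  {"delta_pos":[0,0,0],"yaw":0},
  {"delta_pos":[0,0,0],"yaw":0},
  {"delta_pos":[0,0,0],"yaw":0},
  {"delta_pos":[0,0,0],"yaw":0},
], hand=0)

```text
time_s: 18.6
ee_pos: [0.4506, 0.3679, 0.0436]
tool_rot: [0.461, 1.522, -0.462]
contact_force: [-2.9, -1.0, 2.7]
grip_width: 0.0499
```

Emit:
apply_moves([
  {"delta_pos":[-4,0,0],"yaw":0},
  {"delta_pos":[-4,0,0],"yaw":0},
  {"delta_pos":[-4,0,0],"yaw":0},
  {"delta_pos":[0,0,0],"yaw":0},
  {"delta_pos":[0,0,0],"yaw":0},
])

```text
time_s: 19.23
ee_pos: [0.4507, 0.3681, 0.0555]
tool_rot: [0.462, 1.521, -0.462]
contact_force: [0.1, -0.3, -3.2]
grip_width: 0.0498
```

Run:
```python
from h import *
s=sensors.state();print(s["contact_force"],s["moment"])
go([.45,.37,.042],-.586)
c=capture("scene"); cv2.imwrite("pics/s13.png",cv2.resize(c["img"][120:240,120:240,::-1],(560,560),interpolation=cv2.INTER_CUBIC))
```

```text
[ 0.13419276 -0.32495735 -3.1546854 ] [0.1183491  0.21381944 0.03090875]
at [0.4507 0.3681 0.0555] zang -0.5893 w 0.0498 t 19.225
delta mm [13.5  1.2 -1.7] yaw deg -0.19
 if yaw first: [13.5  1.2 -1.7]
```

View pics/s13.png

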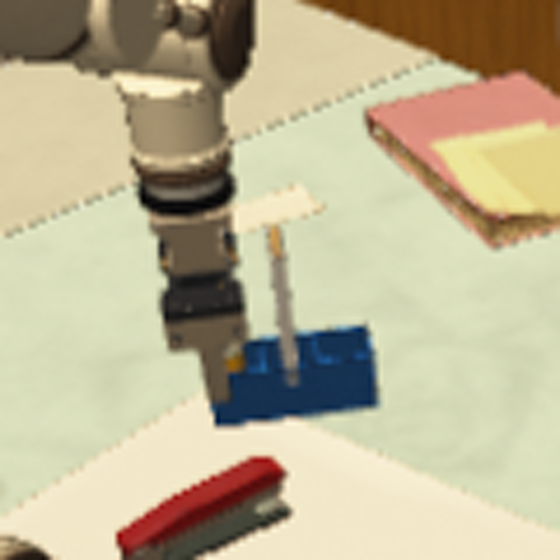

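The whole 3.2 N weight is carried, the caddy is level, and there is no droop. I'll carry it gently to a staging point on the rail's −x side.

Emit:
apply_moves([
  {"delta_pos":[-12,0,0],"yaw":0},
  {"delta_pos":[-18,-4,4],"yaw":0},
  {"delta_pos":[-18,-12,12],"yaw":0},
  {"delta_pos":[-12,-18,18],"yaw":0},
  {"delta_pos":[0,-22,22],"yaw":0},
])

```text
time_s: 19.9
ee_pos: [0.468, 0.2902, 0.1188]
tool_rot: [0.463, 1.517, -0.458]
contact_force: [0.6, -0.6, -3.4]
grip_width: 0.0499
```

Emit:
apply_moves([
  {"delta_pos":[0,-25,25],"yaw":0},
  {"delta_pos":[0,-25,25],"yaw":0},
  {"delta_pos":[0,-25,25],"yaw":0},
  {"delta_pos":[0,-25,25],"yaw":0},
  {"delta_pos":[0,-22,22],"yaw":0},
])

```text
time_s: 20.52
ee_pos: [0.5007, 0.1196, 0.1173]
tool_rot: [0.462, 1.519, -0.461]
contact_force: [0.5, 0.2, -3.0]
grip_width: 0.0497
```

Emit:
apply_moves([
  {"delta_pos":[0,-18,18],"yaw":1},
  {"delta_pos":[0,-12,12],"yaw":3},
  {"delta_pos":[0,-8,8],"yaw":3.5},
  {"delta_pos":[0,0,0],"yaw":3},
  {"delta_pos":[0,0,0],"yaw":1},
])

```text
time_s: 21.15
ee_pos: [0.5095, 0.0682, 0.1163]
tool_rot: [0.619, 1.48, -0.618]
contact_force: [0.3, -0.5, -3.5]
grip_width: 0.0495
```

Run:
```python
from h import *
s=sensors.state();print(s["contact_force"],s["moment"])
go([.5185,.0261,.115],-.788)
w,_=wcap("w14")
for n in("scene","top"):
    c=capture(n); cv2.imwrite(f"pics/{n}14.png",c["img"][:,:,::-1]); np.savez(f"{n}14.npz",**c)
a=cv2.imread("pics/scene14.png")[120:250,200:330]
cv2.imwrite("pics/s14.png",cv2.resize(a,(590,590),interpolation=cv2.INTER_CUBIC))
```

```text
[ 0.27792921 -0.54133829 -3.4607841 ] [0.10684983 0.10758137 0.01875527]
at [0.5095 0.0682 0.1163] zang -0.7914 w 0.0495 t 21.15
delta mm [  1.3 -23.2  36.3] yaw deg -0.2
 if yaw first: [  1.3 -23.3  36.2]
```

View pics/s14.png

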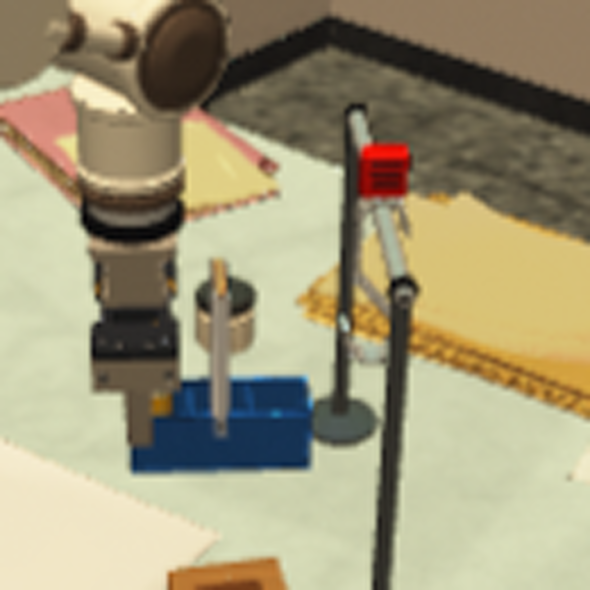

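View pics/w14.png

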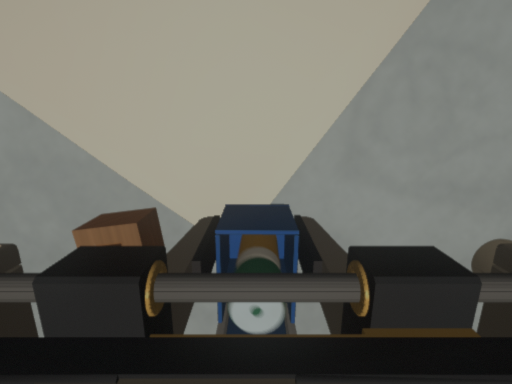

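View pics/top14.png

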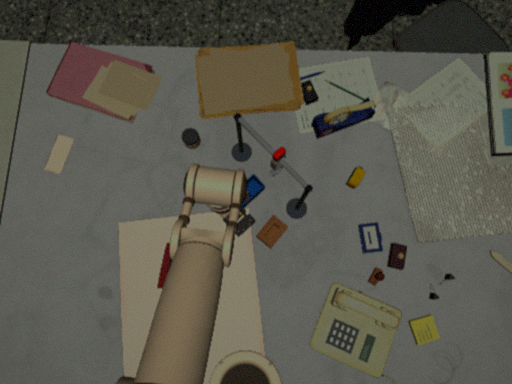

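The caddy is level. In the zoomed scene view the bar end is at (219,268), the hook's grip at (385,170) and the lower curl at about (365,345). I'll measure the hook's position and the housing centre.

Run:
```python
from h import *
t=load("top14"); sc=load("scene14")
r={}
for n,c in(("t",t),("s",sc)):
    h=cv2.cvtColor(c["img"],cv2.COLOR_RGB2HSV); H,S,V=[h[...,i].astype(int) for i in range(3)]
    for a in blobs(((H<6)|(H>174))&(S>190)&(V>110),30):
        print(n,a[0],a[1],a[2]); 
        if a[1][0]>240 and a[1][0]<310: r[n]=a[1]
p,g=tri(t,r["t"],sc,r["s"]); print("grip",p,g)
mid=np.array([.630,-.0576]); yaw=-.788; X=np.array([np.cos(yaw),np.sin(yaw)]);Y=np.array([-X[1],X[0]])
d=p[:2]-mid; print("rail frame",d@X,d@Y)
tip=np.append(mid-.0215*X-.02*Y,.206)
z=590/130
for nm,q in [("tip",tip),("curlbottom",np.append(mid-.02*Y,.174)),("griptop",np.append(mid-.02*Y,.348))]:
    u=proj(sc,q); print(nm,u,(u-[200,120])*z)
# caddy expected bar ends
s=sensors.state(); M=R.from_rotvec(s["tool_rot"]).as_matrix()
for y in(-.025,.025):
    q=s["ee_pos"]+M[:,2]*.0627+M[:,1]*y; q[2]=s["ee_pos"][2]-.0436+.16; print("bar",y,(proj(sc,q)-[200,120])*z)
for x,zz in((.0627+.07,.0),(.0627+.07,.055),(-.007,0)):
    q=s["ee_pos"]+M[:,2]*x-M[:,1]*.025; q[2]=s["ee_pos"][2]-.0436+zz; print("corner",x,(proj(sc,q)-[200,120])*z)
print("axis@.42 top",proj(t,np.append(s["ee_pos"][:2],.426)), s["qpos"])
```

```text
t 69 [279.03 152.2 ] [274, 147, 11, 11]
s 73 [284.22 156.18] [280, 152, 10, 11]
s 139 [162.35 226.14] [145, 218, 35, 20]
grip [ 0.61763994 -0.07175336  0.33394563] 0.002746155805051994
rail frame 0.0013168292458689591 -0.018744454661791247
tip [275.72505458 190.78267048] [343.67524771 321.24442758]
curlbottom [281.63886289 198.52984236] [370.51483929 356.40466915]
griptop [284.54003521 152.2283372 ] [383.68169824 146.26706881]
bar -0.025 [220.78844621 295.49019495]
bar 0.025 [217.34998048 259.90104516]
corner 0.1327 [310.76675628 467.21843662]
corner 0.1327 [312.99133451 410.19960481]
corner -0.007 [130.96549531 473.3821926 ]
axis@.42 top [215.48236328 186.13836694] [-1.01830721e-01  1.15686573e-01  1.87266118e+00  3.91864006e-05
  1.15285818e+00 -8.83231359e-01]
```

All the predicted pixels match the picture: bar, corners, curl tip. I'll align with the hook, lower to entry height (bar about 39 mm above the hook's origin) and advance.

Emit:
apply_moves([
  {"delta_pos":[0,-8,10],"yaw":0},
  {"delta_pos":[5,-10,14],"yaw":0},
  {"delta_pos":[8,-5,12],"yaw":0},
  {"delta_pos":[6,0,0],"yaw":-0.2},
  {"delta_pos":[0,0,0],"yaw":0},
])

```text
time_s: 21.92
ee_pos: [0.5175, 0.0267, 0.0955]
tool_rot: [0.615, 1.484, -0.615]
contact_force: [0.4, 0.6, -2.9]
grip_width: 0.0496
```

```bash
cat >> h.py <<'E'
mid=np.array([.630,-.0576]); ryaw=-.788; RX=np.array([np.cos(ryaw),np.sin(ryaw)]);RY=np.array([-RX[1],RX[0]])
def barstat():
    s=sensors.state(); M=R.from_rotvec(s["tool_rot"]).as_matrix()
    b=s["ee_pos"]+M[:,2]*.0627+[0,0,.16-.0436]; d=b[:2]-mid
    print("bar in hook frame mm x,y,z:",np.round([d@RX*1e3,d@RY*1e3+20,(b[2]-.174)*1e3],1),"F",np.round(s["contact_force"],1),"Mo",np.round(s["moment"],2),"t",s["time_s"]); go([.6,0,.1],ryaw)
def pic(n,cn="scene",r=(120,250,200,330)):
    c=capture(cn); cv2.imwrite(f"pics/{n}.png",cv2.resize(c["img"][r[0]:r[1],r[2]:r[3],::-1],(590,590),interpolation=cv2.INTER_CUBIC)); np.savez(f"{n}.npz",**c); return c
E
python3 -c "
from h import *
barstat(); pic('s15')"
```

```text
bar in hook frame mm x,y,z: [-76.4  -0.3  37.8] F [ 0.4  0.6 -2.9] Mo [0.11 0.19 0.06] t 21.925
at [0.5175 0.0267 0.0955] zang -0.7868 w 0.0496 t 21.925
delta mm [-4.7 39.6 77.1] yaw deg 0.07
 if yaw first: [-4.5 39.7 77.1]
```

View pics/s15.png

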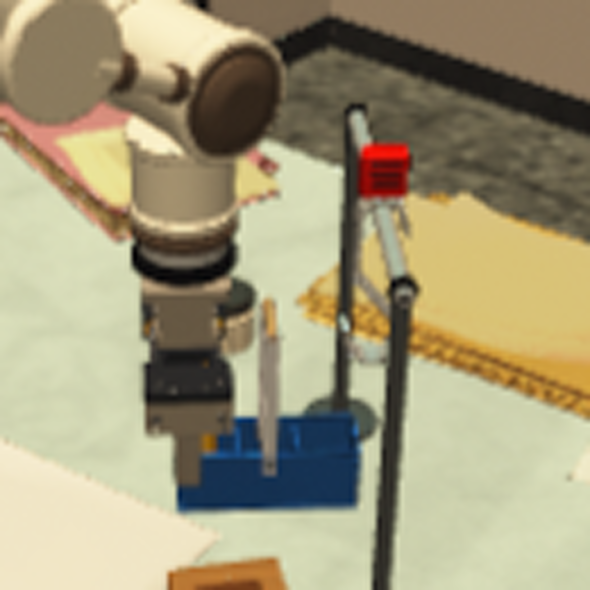

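Emit:
apply_moves([
  {"delta_pos":[-2,0,8],"yaw":0},
  {"delta_pos":[0,0,12],"yaw":0},
  {"delta_pos":[0,0,12],"yaw":0},
  {"delta_pos":[0,0,8],"yaw":0},
  {"delta_pos":[0,0,0],"yaw":0},
])

```text
time_s: 22.6
ee_pos: [0.547, -0.0023, 0.0986]
tool_rot: [0.615, 1.482, -0.615]
contact_force: [-0.4, -0.1, -2.9]
grip_width: 0.0497
```

```bash
python3 -c "
from h import *
barstat(); pic('s16',r=(140,230,230,320)); wcap('w16')"
```

```text
bar in hook frame mm x,y,z: [-35.    0.2  41. ] F [-0.4 -0.1 -2.9] Mo [ 0.21  0.21 -0.  ] t 22.6
at [ 0.547  -0.0023  0.0986] zang -0.7872 w 0.0497 t 22.6
delta mm [-1.4 39.2 35.7] yaw deg 0.05
 if yaw first: [-1.4 39.2 35.7]
```

View pics/s16.png

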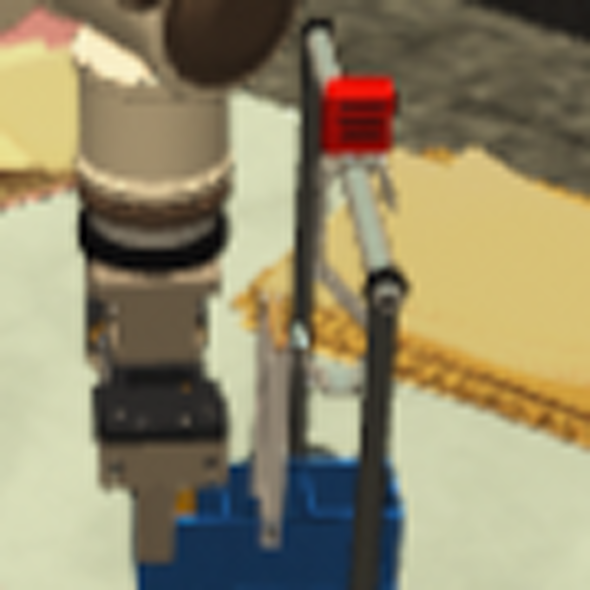

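The bar is just short of the curl tip (300,330) and above it. I'll advance 30 mm.

Emit:
apply_moves([
  {"delta_pos":[0.5,0,6],"yaw":0},
  {"delta_pos":[0.5,0,8],"yaw":0},
  {"delta_pos":[0,0,8],"yaw":0},
  {"delta_pos":[0,0,8],"yaw":0},
  {"delta_pos":[0,0,0],"yaw":0},
])

```text
time_s: 23.32
ee_pos: [0.5683, -0.0236, 0.0977]
tool_rot: [0.615, 1.481, -0.615]
contact_force: [-0.4, -0.0, -3.5]
grip_width: 0.0494
```

```bash
python3 -c "
from h import *
barstat(); pic('s17',r=(140,230,230,320)); wcap('w17')"
```

```text
bar in hook frame mm x,y,z: [-4.9  0.3 40.1] F [-0.4 -0.  -3.5] Mo [ 0.11  0.18 -0.05] t 23.325
at [ 0.5683 -0.0236  0.0977] zang -0.7871 w 0.0494 t 23.325
delta mm [-2.3 39.1  5.7] yaw deg 0.05
 if yaw first: [-2.3 39.1  5.7]
```

View pics/s17.png

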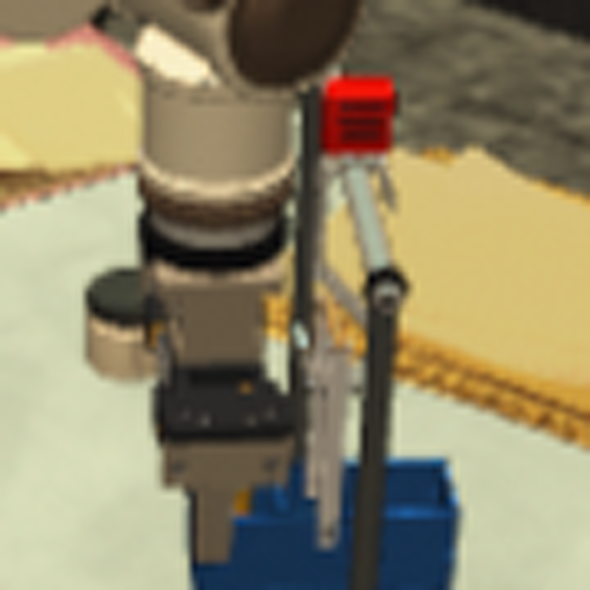

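View pics/w17.png

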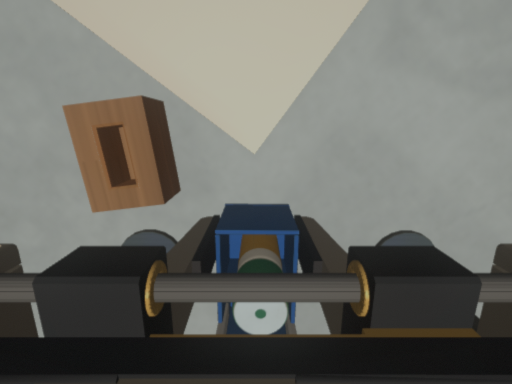

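There's no contact, the hook hasn't moved, and the bar is past the tip. I'll lower in steps.

Emit:
apply_moves([
  {"delta_pos":[5,0,0],"yaw":0},
  {"delta_pos":[6,0,0],"yaw":0},
  {"delta_pos":[6,0,0],"yaw":0},
  {"delta_pos":[3,0,0],"yaw":0},
  {"delta_pos":[0,0,0],"yaw":0},
])

```text
time_s: 24.05
ee_pos: [0.5675, -0.0229, 0.0772]
tool_rot: [0.615, 1.483, -0.615]
contact_force: [0.5, 1.3, -3.7]
grip_width: 0.0499
```

```bash
python3 -c "
from h import *
barstat(); pic('s18',r=(140,230,230,320))"
```

```text
bar in hook frame mm x,y,z: [-6.   0.2 19.6] F [ 0.5  1.3 -3.7] Mo [0.11 0.11 0.03] t 24.05
at [ 0.5675 -0.0229  0.0772] zang -0.7865 w 0.0499 t 24.05
delta mm [-22.8  39.2   6.8] yaw deg 0.09
 if yaw first: [-22.8  39.2   6.7]
```

View pics/s18.png

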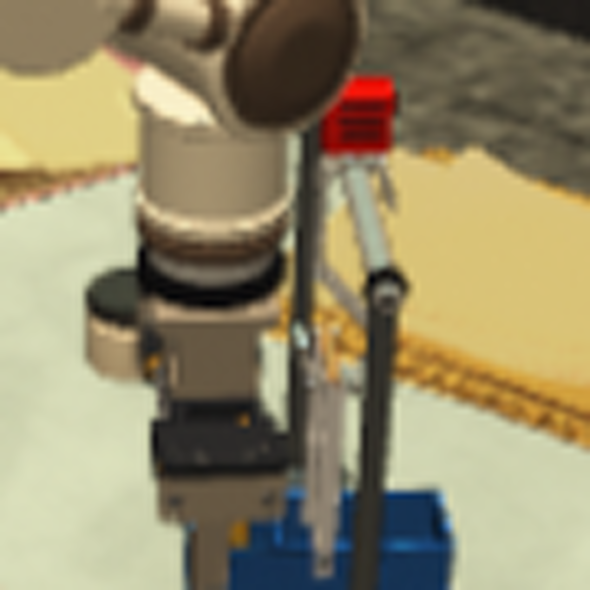

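Emit:
apply_moves([
  {"delta_pos":[3,0,1],"yaw":0},
  {"delta_pos":[3,0,0],"yaw":0},
  {"delta_pos":[2,0,0],"yaw":0},
  {"delta_pos":[0,0,0],"yaw":0},
  {"delta_pos":[0,0,0],"yaw":0},
])

```text
time_s: 24.72
ee_pos: [0.5685, -0.0237, 0.0697]
tool_rot: [0.615, 1.482, -0.615]
contact_force: [0.1, -0.1, -4.0]
grip_width: 0.0496
```

```bash
python3 -c "
from h import *
barstat(); pic('s19',r=(140,230,230,320))"
```

```text
bar in hook frame mm x,y,z: [-4.7  0.4 12.1] F [ 0.1 -0.1 -4. ] Mo [ 0.12  0.18 -0.03] t 24.725
at [ 0.5685 -0.0237  0.0697] zang -0.7864 w 0.0496 t 24.725
delta mm [-30.3  39.1   5.5] yaw deg 0.09
 if yaw first: [-30.3  39.1   5.4]
```

View pics/s19.png

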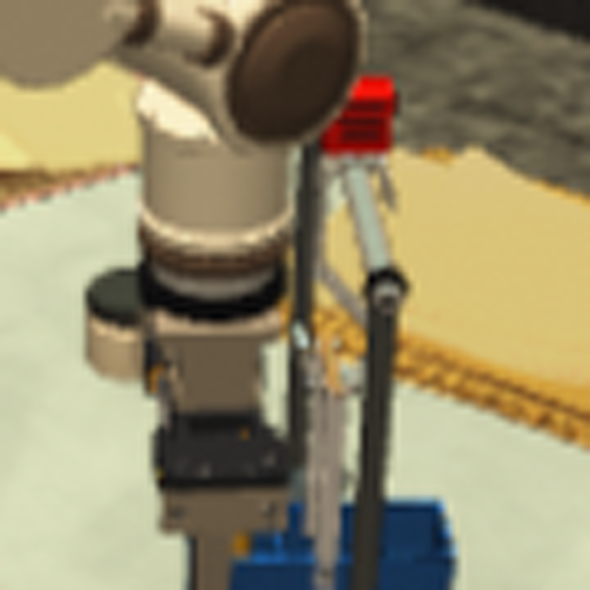

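Emit:
apply_moves([
  {"delta_pos":[1,0,0],"yaw":0},
  {"delta_pos":[1,0,0],"yaw":0},
  {"delta_pos":[0.5,0,0],"yaw":0},
  {"delta_pos":[0,0,0],"yaw":0},
  {"delta_pos":[0,0,0],"yaw":0},
])

```text
time_s: 25.4
ee_pos: [0.5685, -0.0237, 0.0672]
tool_rot: [0.615, 1.482, -0.615]
contact_force: [-0.0, 0.5, -3.3]
grip_width: 0.05
```

Emit:
apply_moves([
  {"delta_pos":[1,0,0],"yaw":0},
  {"delta_pos":[0.5,0,0],"yaw":0},
  {"delta_pos":[0.5,0,0],"yaw":0},
  {"delta_pos":[0,0,0],"yaw":0},
  {"delta_pos":[0,0,0],"yaw":0},
])

```text
time_s: 26.02
ee_pos: [0.5695, -0.0241, 0.0662]
tool_rot: [0.615, 1.479, -0.614]
contact_force: [-0.4, -0.0, 5.3]
grip_width: 0.0494
```

```bash
python3 -c "
from h import *
barstat(); pic('s20',r=(140,230,230,320))"
```

```text
bar in hook frame mm x,y,z: [-3.7  0.9  8.7] F [-0.4 -0.   5.3] Mo [-0.31 -0.25 -0.05] t 26.025
at [ 0.5695 -0.0241  0.0662] zang -0.7864 w 0.0494 t 26.025
delta mm [-33.8  38.6   4.6] yaw deg 0.09
 if yaw first: [-33.8  38.6   4.4]
```

View pics/s20.png

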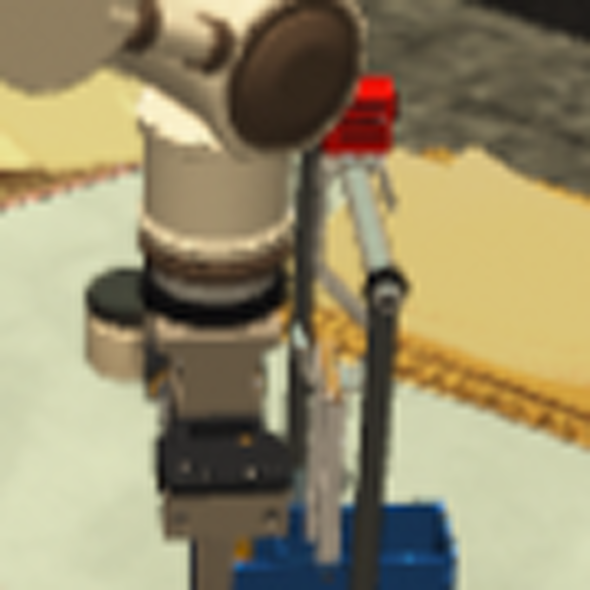

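The load flipped to +5.3 N and the moment change (~0.54 Nm over 8.6 N, about 63 mm lever) matches the bar resting in the curl. I'll ease up slightly and release.

Emit:
apply_moves([
  {"delta_pos":[-0.7,0,0],"yaw":0},
  {"delta_pos":[0,0,0],"yaw":0},
  {"delta_pos":[0,0,0],"yaw":0},
  {"delta_pos":[0,0,0],"yaw":0},
  {"delta_pos":[0,0,0],"yaw":0},
])

```text
time_s: 26.7
ee_pos: [0.569, -0.0239, 0.0663]
tool_rot: [0.615, 1.481, -0.615]
contact_force: [-1.2, -1.0, 4.5]
grip_width: 0.0499
```

Emit:
apply_moves([
  {"delta_pos":[0,0,0],"yaw":0},
  {"delta_pos":[0,0,0],"yaw":0},
  {"delta_pos":[0,0,0],"yaw":0},
  {"delta_pos":[0,0,0],"yaw":0},
  {"delta_pos":[0,0,0],"yaw":0},
], hand=0.75)

```text
time_s: 27.32
ee_pos: [0.5684, -0.0237, 0.0657]
tool_rot: [0.615, 1.482, -0.615]
contact_force: [0.3, -0.4, -0.7]
grip_width: 0.0684
```

```bash
python3 -c "
from h import *
barstat(); pic('s21',r=(140,250,215,325)); wcap('w21')"
```

```text
bar in hook frame mm x,y,z: [-4.8  0.3  8.1] F [ 0.3 -0.4 -0.7] Mo [-0.04  0.01  0.  ] t 27.325
at [ 0.5684 -0.0237  0.0657] zang -0.7865 w 0.0684 t 27.325
delta mm [-34.3  39.1   5.6] yaw deg 0.09
 if yaw first: [-34.3  39.1   5.5]
```

View pics/s21.png

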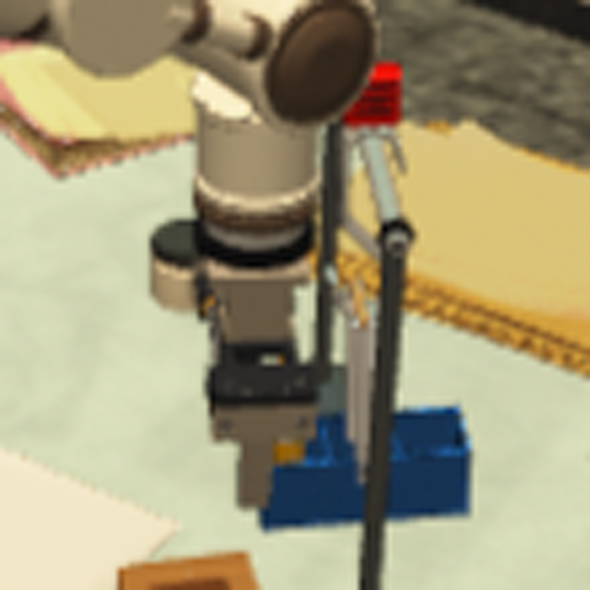

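View pics/w21.png

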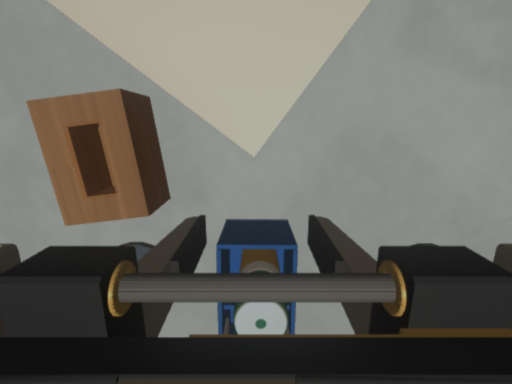

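The caddy hangs from the hook and the fingers are clear. I'll back out straight along −x.

Emit:
apply_moves([
  {"delta_pos":[0,0,-8],"yaw":0},
  {"delta_pos":[0,0,-20],"yaw":0},
  {"delta_pos":[0,0,-35],"yaw":0},
  {"delta_pos":[0,0,-40],"yaw":0},
  {"delta_pos":[-20,0,-40],"yaw":0},
])

```text
time_s: 28.05
ee_pos: [0.4646, 0.0787, 0.0846]
tool_rot: [0.615, 1.486, -0.616]
contact_force: [1.3, 0.6, 1.3]
grip_width: 0.0688
```

Emit:
apply_moves([
  {"delta_pos":[-40,20,-20],"yaw":0},
  {"delta_pos":[-40,20,-10],"yaw":0},
  {"delta_pos":[-20,40,0],"yaw":0},
  {"delta_pos":[0,20,0],"yaw":0},
  {"delta_pos":[0,0,0],"yaw":0},
])

```text
time_s: 28.68
ee_pos: [0.517, 0.1702, 0.1858]
tool_rot: [0.614, 1.482, -0.614]
contact_force: [-0.1, -0.4, -0.2]
grip_width: 0.0689
```

```bash
python3 -c "
from h import *
s=sensors.state();print(s['time_s'],s['ee_pos'],s['contact_force']); pic('s22',r=(140,250,215,325)); pic('t22','top',r=(90,260,170,340));wcap('w22')"
```

```text
28.675 [0.51701506 0.17023081 0.1858104 ] [-0.10534853 -0.39068614 -0.24571638]
```

View pics/s22.png

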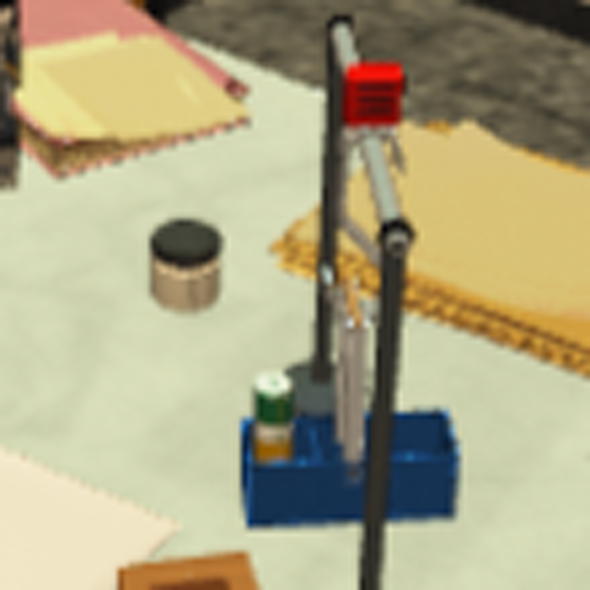

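View pics/t22.png

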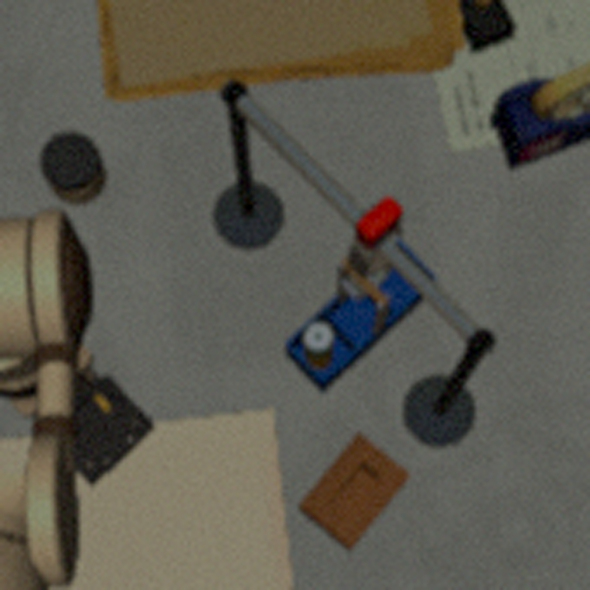

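The caddy hangs clear, with the glue standing in it. I'll let it settle and check for motion.

Emit:
apply_moves([
  {"delta_pos":[-20,10,-10],"yaw":0},
  {"delta_pos":[0,0,0],"yaw":0},
  {"delta_pos":[0,0,0],"yaw":0},
  {"delta_pos":[0,0,0],"yaw":0},
  {"delta_pos":[0,0,0],"yaw":0},
])

```text
time_s: 29.45
ee_pos: [0.5167, 0.1832, 0.2052]
tool_rot: [0.615, 1.483, -0.616]
contact_force: [-0.5, 0.5, -0.5]
grip_width: 0.0688
```

Emit:
apply_moves([
  {"delta_pos":[0,0,0],"yaw":0},
  {"delta_pos":[0,0,0],"yaw":0},
  {"delta_pos":[0,0,0],"yaw":0},
  {"delta_pos":[0,0,0],"yaw":0},
  {"delta_pos":[0,0,0],"yaw":0},
])

```text
time_s: 30.08
ee_pos: [0.517, 0.1836, 0.2058]
tool_rot: [0.615, 1.482, -0.615]
contact_force: [-0.7, -0.3, 0.7]
grip_width: 0.0689
```

Emit:
apply_moves([
  {"delta_pos":[0,0,0],"yaw":0},
  {"delta_pos":[0,0,0],"yaw":0},
  {"delta_pos":[0,0,0],"yaw":0},
  {"delta_pos":[0,0,0],"yaw":0},
  {"delta_pos":[0,0,0],"yaw":0},
])

```text
time_s: 30.7
ee_pos: [0.517, 0.1835, 0.2058]
tool_rot: [0.615, 1.482, -0.615]
contact_force: [-0.5, 0.7, 0.3]
grip_width: 0.0689
```

Emit:
apply_moves([
  {"delta_pos":[0,0,0],"yaw":0},
  {"delta_pos":[0,0,0],"yaw":0},
  {"delta_pos":[0,0,0],"yaw":0},
  {"delta_pos":[0,0,0],"yaw":0},
  {"delta_pos":[0,0,0],"yaw":0},
])

```text
time_s: 31.32
ee_pos: [0.517, 0.1835, 0.2058]
tool_rot: [0.615, 1.482, -0.615]
contact_force: [0.7, 0.6, -0.6]
grip_width: 0.0691
```

Emit:
apply_moves([
  {"delta_pos":[0,0,0],"yaw":0},
  {"delta_pos":[0,0,0],"yaw":0},
  {"delta_pos":[0,0,0],"yaw":0},
  {"delta_pos":[0,0,0],"yaw":0},
  {"delta_pos":[0,0,0],"yaw":0},
])

```text
time_s: 31.95
ee_pos: [0.517, 0.1835, 0.2058]
tool_rot: [0.615, 1.482, -0.615]
contact_force: [-0.5, 0.1, -0.0]
grip_width: 0.0691
```

Run:
```python
from h import *
cs=[]
for i in range(14):
    c=capture("scene"); h=cv2.cvtColor(c["img"],cv2.COLOR_RGB2HSV); H,S,V=[h[...,k].astype(int) for k in range(3)]
    b=[a for a in blobs((H>100)&(H<125)&(S>150)&(V>50),100) if 240<a[1][0]<310]; g=[a for a in blobs((H>60)&(H<85)&(S>120)&(V>30),6) if 250<a[1][0]<290]
    cs.append(np.concatenate([max(b,key=lambda a:a[0])[1],g[0][1] if g else [0,0]]))
print(np.array(cs)); print(sensors.state()["time_s"])
pic('s23',r=(140,250,215,325))
# compare expected pixels for hung caddy
t=load("s23"); z=590/110
bar=np.append(mid-.02*RY,.183)
for nm,q in [("bar-",bar-np.append(.025*RY,0)),("bar+",bar+np.append(.025*RY,0)),("cornA",np.append(mid-.07*RX-.045*RY,.023)),("cornB",np.append(mid+.07*RX-.045*RY,.023)),("cornA0",np.append(mid-.07*RX-.045*RY,.0))]:
    print(nm,(proj(t,q)-[215,140])*z)
```

```text
[[271.68 229.26 265.4  216.33]
 [271.86 229.24 265.4  216.33]
 [271.86 229.24 265.4  216.33]
 [271.61 229.26 265.29 216.36]
 [271.64 229.24 265.4  216.33]
 [271.68 229.26 265.4  216.33]
 [271.61 229.26 265.4  216.33]
 [271.61 229.26 265.29 216.36]
 [271.68 229.26 265.4  216.33]
 [271.61 229.26 265.29 216.36]
 [271.68 229.26 265.29 216.36]
 [271.68 229.26 265.4  216.33]
 [271.68 229.26 265.29 216.36]
 [271.68 229.26 265.4  216.33]]
32.65
bar- [363.45180794 324.64975917]
bar+ [353.06597339 280.31008403]
cornA [245.66484077 526.68862751]
cornB [454.70267011 518.75988053]
cornA0 [245.03123456 552.8995935 ]
```

View pics/s23.png

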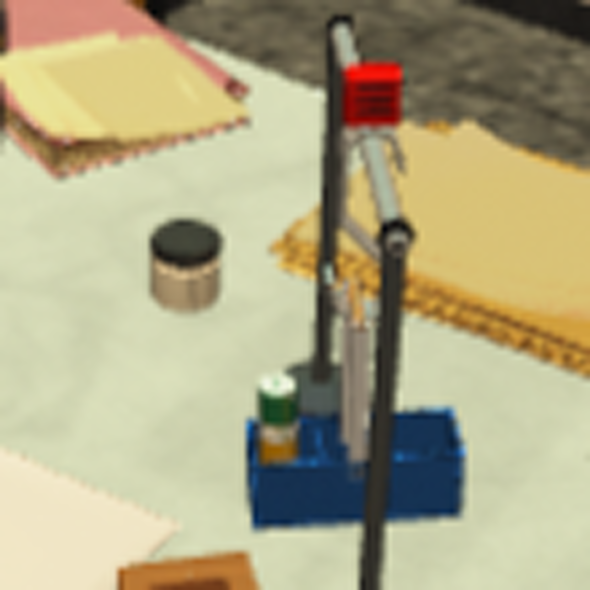

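The caddy is still over 0.7 s (centroid steady to about 0.2 px). Its corners at (254,526) and (460,517) match the predicted hung pose about 23 mm off the table, and the bar sits in the curl. Handing in.

```bash
python3 -c "
from h import *
print(job.finish_job())"
```

```text
the job is handed in; nothing more can be done
None
```

The S-hook hangs on the rail, the glue stick stands in an end compartment of the caddy, and the caddy hangs from the hook's lower curl. I handed the job in at about 32.7 s; it gave no verdict.

**How it was done:** The moves cannot tilt the tool, so the suggested 45° lean was not possible. I held the caddy by its end instead, jaws across the 50 mm width. It carried level, the bar went in over the curl's tip, and I let go once the force showed it resting in the curl.

**Last checks before handing in:**
- **Stillness:** over 14 pictures (about 0.7 s) the caddy's and the glue cap's pixel positions stayed within about 0.25 px.
- **Hanging height:** the caddy's lower corners were about 5–8 zoomed pixels (1–2 camera pixels) from where they should be with the bar in the curl, about 23 mm off the table. A small offset and lean from the glue's weight would explain that.
- **Glue stick:** it was still upright in its compartment.
- **Robot:** the gripper was open and clear, with contact force at noise level.
- **Jar, stapler and tape measure:** I saw no sign that the jar or stapler had moved, but did not measure either at the end. The arm never went near the tape measure, and I did not check it afterwards.

**Failures and disagreements:** The first three move calls were refused because rows lacked a yaw value; nothing moved. The early camera estimates of the hook and glue positions disagreed by 3–5 mm, so I measured both again with the wrist camera before gripping.

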